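# Restock the finishing kit box and call for it

## Task

Get the kit box ready for pick-up: slide its cover fully back off the pen compartment, put all the pens and markers lying on the table into that compartment, and slide the cover fully home over them again. All the hand tools lying there (cork block, side cutters, tape measure) go in the other compartment, lying flat and below the rim. When everything is in and the cover is shut, press the plunger of the call bell all the way down and let go; leave the tin and the tape rolls where they stand.

Things in the scene. Friction and masses are not known exactly. Their poses are not given: they have to be found in the camera images.
- kit_box: plywood box fixed to the table, 212 mm (x) by 288 mm (y), walls 6 mm, rim 60 mm up; thin aluminium cover rails on its two x sides rise to 73 mm and leave 188 mm clear between. A divider at y = 0 makes two compartments, each 200 (x) by 135 mm (y) inside: pen compartment at +y, tool compartment at -y. Origin under its centre, its x roughly ahead of the robot (within 0.15 rad)
- pen_bay (a point): centre of the inner floor of the pen compartment (the one that the cover lies over at the start); axes as the box; the floor is 5 mm above the table
- tool_bay (a point): centre of the inner floor of the tool compartment (the one left open at the start); axes as the box
- cover (a joint): flat grey sliding cover, 198 x 141 x 5 mm, top face 66 mm above the table, sliding along the box's y: 0 = home over the pen compartment, growing toward the box's -y up to the end stop at 0.141 m, where it lies over the tool compartment and the pen compartment is open. Friction about 1.5 N, stays where left
- cover_grip (a point): centre of the black grip bar on top of the cover, 70 mm along the box's x, 16 mm thick along its y; bar from 66 to 94 mm above the table, this point at 80 mm; moves with the cover
- bell: steel call bell on a black foot, fixed to the table, 84 mm across, dome top 44 mm high; origin at the centre of its underside
- plunger (a joint): the bell's spring plunger: 0 = up, 0.008 m = down at its stop; about 1.4 N to start, 5 N at the stop; springs back
- plunger_top (a point): centre of the top face of the bell's plunger head (18 mm across flat, 26 mm over its rim), 65 mm above the table when up; moves down with it
- black_marker: black marker pen, 130 x 12 mm round; origin at the centre of its length, on its underside; long axis = its own y, z up
- green_marker: white felt marker with a green cap, 108 x 12 mm round; origin at the centre of its length, on its underside; long axis = its own y, z up
- silver_pen: steel ball pen, 128 x 10 mm; origin at the centre of its length, on its underside; long axis = its own y, z up
- cork_block: cork sanding block, 60 (x) x 100 (y) x 34 mm high; origin at the centre of its underside
- snips: small side cutters lying flat, 46 mm wide over the handles, 125 mm long (y), 12 mm thick; handles toward its own +y, slim jaws (9 to 18 mm wide) toward -y; widest over the handles from y = -10 to +60 mm; origin at the centre of its length, on its underside
- yellow_tape_measure: yellow tape measure lying flat, a round case 64 mm across and 25 mm high with a small mouth and hook that sticks out at its -y end (72 mm long in all); origin on its underside, the centre of the round case lies 4 mm toward its own +y
- pin_tin: round tin, 60 mm across, 32 mm high, loose; a bystander; origin at the centre of its underside
- masking_wide: wide roll of masking tape lying flat, 121 x 110 x 50 mm, loose; a bystander; origin at the centre of its underside
Not all that is in view belongs to the job. What is shaped like the bell but pink or yellow is not meant. There is more than one size of the yellow_tape_measure; the job needs the larger.

How it is judged:
On the way, in this order (a step that is already met when the one before it is completed fails the run):
1. the cover is slid back to its far end stop, off the pen compartment (value of joint cover above 0.136 m), for 0.2 s.
2. every pen and marker lies in the pen compartment, cover still open (x of black_marker in the frame of pen_bay between -0.092 and 0.092 m and y of black_marker in the frame of pen_bay between -0.066 and 0.066 m and z of black_marker in the frame of pen_bay between -0.008 and 0.046 m and x of green_marker in the frame of pen_bay between -0.092 and 0.092 m and y of green_marker in the frame of pen_bay between -0.066 and 0.066 m and z of green_marker in the frame of pen_bay between -0.008 and 0.046 m and x of silver_pen in the frame of pen_bay between -0.092 and 0.092 m and y of silver_pen in the frame of pen_bay between -0.066 and 0.066 m and z of silver_pen in the frame of pen_bay between -0.008 and 0.046 m and value of joint cover above 0.1 m), for 0.2 s.
3. the cover is home over the pens and every hand tool lies in the tool compartment (x of black_marker in the frame of pen_bay between -0.092 and 0.092 m and y of black_marker in the frame of pen_bay between -0.066 and 0.066 m and z of black_marker in the frame of pen_bay between -0.008 and 0.046 m and x of green_marker in the frame of pen_bay between -0.092 and 0.092 m and y of green_marker in the frame of pen_bay between -0.066 and 0.066 m and z of green_marker in the frame of pen_bay between -0.008 and 0.046 m and x of silver_pen in the frame of pen_bay between -0.092 and 0.092 m and y of silver_pen in the frame of pen_bay between -0.066 and 0.066 m and z of silver_pen in the frame of pen_bay between -0.008 and 0.046 m and x of cork_block in the frame of tool_bay between -0.092 and 0.092 m and y of cork_block in the frame of tool_bay between -0.066 and 0.066 m and z of cork_block in the frame of tool_bay between -0.008 and 0.046 m and angle between each of cork_block, snips, yellow_tape_measure's own z axis and vertical below 0.5 rad and x of snips in the frame of tool_bay between -0.092 and 0.092 m and y of snips in the frame of tool_bay between -0.066 and 0.066 m and z of snips in the frame of tool_bay between -0.008 and 0.046 m and x of yellow_tape_measure in the frame of tool_bay between -0.092 and 0.092 m and y of yellow_tape_measure in the frame of tool_bay between -0.066 and 0.066 m and z of yellow_tape_measure in the frame of tool_bay between -0.008 and 0.046 m and value of joint cover below 0.004 m), for 0.2 s.
4. the bell's plunger is pressed down to its stop (value of joint plunger above 0.007 m), for 0.05 s.
At the end, for the whole second after the job is handed in: All pens and markers present are in the pen compartment and all tools in the tool compartment (origins within 92 x 66 mm of its centre, under 46 mm above its floor), at rest, tools tilted under 0.5 rad; cover home within 4 mm; then bell pressed to within 1 mm of its stop and up again (all of step 3 and linear speed of each of black_marker, green_marker, silver_pen, cork_block, snips, yellow_tape_measure below 0.03 m/s and value of joint plunger below 0.002 m); the robot touches nothing.
It fails at once if the tin or the tape roll beyond the tools is moved by more than 3 cm (distance of any of pin_tin, masking_wide from where it was at the start of the episode above 0.03 m).
Of black_marker, green_marker, silver_pen only 2 to 3 are there at a start; the rules pass over those that are not, and their reading is None.
Of cork_block, snips, yellow_tape_measure only 2 to 3 are there at a start; the rules pass over those that are not, and their reading is None.
At some moment in a run one of black_marker, green_marker, silver_pen, cork_block, snips, yellow_tape_measure may be knocked a few centimetres aside while the robot is not near it.
Once in a run the grip may slacken for a moment while it holds something.
It also fails if it takes over 210 s, if anything falls off the work surface, if the arm or the gripper's body presses on something with over 40 N, if the wrist force passes 120 N, or if a joint passes its speed limit or range.

## Robot

A 6-joint arm with a two-finger parallel gripper is mounted at the origin on the work surface; the furniture and walls round the work are solid. World frame = base frame: x ahead of the robot, y to its left, z up, the work surface at z = 0. Lengths are in m, angles in rad, forces in N, time in s.
With the tool pointing down it reaches from about 0.3 to 0.875 m from the base axis. Payload 6.4 kg.
Tool frame: the origin (TCP) lies between the finger pads; the fingertips stand ctrl.tip_reach ahead of it and the grasp point (between the pads) lies 11 mm behind it (ctrl.tip_reach is the distance from the TCP to the fingertips, in m); z points along the fingers, x is the direction in which the jaws open and shut, and the axes are right-handed (so a half turn about z gives the same grasp; the last joint's range is limited). The gripper opens to 85 mm and grips with 20 to 120 N. Pads are 22 mm wide; open, the fingers measure 114 mm over their backs; the gripper's body (76 mm by 85 mm) begins 54 mm behind the grasp point. The pads swing forward as they close: fully open they stand 13 mm farther back than shut.
Start: joints at [0.928, 0.181, 1.607, -0, 1.354, -0.206], TCP at [0.243, 0.521, 0.239] pointing down, gripper open.
Joint ranges: [-2.99, 2.99], [-0.89, 2.07], [0.3, 2.58], [-1.14, 4.28], [0, 2.63], [-3.12, 3.12]. Speed limits (rad/s): [2.57, 2.57, 3.01, 3.14, 3.14, 3.14].

## Interface

Orientations are given as a unit quaternion [w, x, y, z].
In Python, from bench import telemetry, viewer, ticket, nets, ctrl gives the robot as it stands.
- The arm moves only by the tool step_arm, never from a script. Its argument "plan" is a list of rows, each a list of 2 entries, a list of its own where there are three numbers: the shift along the tool's x, y, z in m, then the turn, a rotation vector about the tool's x, y, z in degrees. A call has 1 to 5 rows; each row is the pose to reach, as a shift and turn from the pose commanded when the call began, along the tool's axes at that moment; what a row does not reach only later rows make up. A row lasts 1/10 s, in which the tool goes at most 50 mm and 8.59 degrees, less where a joint would pass 70% of its speed; a pose out of reach is approached as far as the arm can. A call with a gripper value outside its range is refused whole. "fingers" is the opening in per cent of the stroke, from 0 (shut) to 100 (fully open), set as the call begins (left out, the last holds). The fingers move at their own pace and stop on an object; the grip force is fixed at half the most. Time passes only in rows, so rows that repeat a pose let the fingers close. It gives the time, the measured TCP pose, the force and the opening at its end, in the units of the state.
- telemetry.get_obs(): the state, without advancing time (a new reading comes with each control period).
- viewer.camera(name): name is "scene" or "top" or "wrist"; returns the picture (480x640x3 uint8, red, green, blue); there is no depth.
- viewer.get_calibration(name): a dict with "K" (3x3 intrinsics, pixels), "origin" and "orientation" of the camera in the world. Camera axes: x right, y up, looking along -z (the intrinsics and any distortion apply to the point x, -y, -z); pixel columns grow to the right and rows downward; lengths in m; the calibration is good to about 2 mm. A picture is of the moment at which its call begins: read the wrist's pose just before it. get_calibration takes no time and is no camera call; for the wrist camera it gives the pose at the moment of the call.
- ticket.hand_in(): hands the job in, once; it reports no verdict.
Trained networks look in the newest picture that a camera, given by its name, has taken for a name from the list of things; names that differ only in an ending like _2 or _b are one class to them, and where a whole thing is asked for, a point or a joint stands for the part that bears it (a point fixed in the world has none). Each returns a list of dicts, best first, with "score" (0 to 1); they miss things now and then, are a little off and sometimes report something else, mostly with a low value. They report only what shows in the picture. A call takes as long as a camera call. They do not tell look-alikes from the thing itself.
- nets.boxes_of(thing, camera): "extent" ([left, top, right, bottom] in pixels, round what is visible of it).
The state is a dict: "time_s": time; "q": joint angles; "dq": joint speeds; "joint_efforts": joint torques, N m; "eef_pos": TCP position; "eef_rot": TCP orientation; "wrist_force": force on the tool from outside, world axes, zero at the start; "torque": the same for the moment, N m; "opening": opening from 0.0 (shut) to 1.0 (fully open).
Only numpy, scipy, OpenCV 4.12 (cv2) and the standard library are available. Lean on these libraries where they do the work, as an engineer would, in place of code of your own. Each camera call takes 0.05 s, during which the arm holds its last target.

## Working session

There is one attempt and no reset: what is moved stays moved. The work goes in short steps, Python scripts to look and compute and a tool call to move; the robot and the scene stay as the last step left them, time stands still between calls to the robot, and variables do not carry over. Pictures are saved under pics/ and viewed, and the job is handed in when it is done.

Besides the shell and the picture viewer there is one more tool, called after ">>>" as a command line: name --argument value ..., lists and objects as JSON in quotes. step_arm: Moves the arm, as the interface text tells. Its arguments: {"type":"object","properties":{"plan":{"type":"array"},"fingers":{"type":"number"}},"required":["plan"]}

```bash
ls; mkdir -p pics; cat > h.py <<'E'
import numpy as np, cv2
from bench import telemetry, viewer, ticket, nets, ctrl
from scipy.spatial.transform import Rotation as R
def rot(q): return R.from_quat([q[1],q[2],q[3],q[0]])
def snap(cam,name):
    im=viewer.camera(cam); cv2.imwrite('pics/'+name+'.png',im[:,:,::-1]); return im
def ray(cal,uv):
    K=np.array(cal['K']); x=(uv[0]-K[0,2])/K[0,0]; y=(uv[1]-K[1,2])/K[1,1]
    return np.array(cal['origin']),rot(cal['orientation']).apply([x,-y,-1])
def px2w(cal,uv,z):
    o,d=ray(cal,uv); return o+d*(z-o[2])/d[2]
def w2px(cal,p):
    K=np.array(cal['K']); c=rot(cal['orientation']).inv().apply(np.array(p)-cal['origin'])
    return np.array([K[0,0]*c[0]/-c[2]+K[0,2], K[1,1]*(-c[1])/-c[2]+K[1,2]])
E
python3 - <<'E'
from h import *
print(telemetry.get_obs()); print(ctrl.tip_reach)
for c in ['scene','top','wrist']:
    snap(c,c+'0'); print(c,viewer.get_calibration(c))
for c in ['top','scene']:
  for t in ['kit_box','cover_grip','bell','plunger_top','black_marker','green_marker','silver_pen','cork_block','snips','yellow_tape_measure','pin_tin','masking_wide']:
    print(c,t,[(round(d['score'],2),[round(v) for v in d['extent']]) for d in nets.boxes_of(t,c)])
E
```

```text
pics
{'time_s': 0.0, 'q': array([ 9.27713706e-01,  1.81545189e-01,  1.60801995e+00,  2.21342496e-05,
        1.35379114e+00, -2.06294360e-01]), 'dq': array([ 0.00207726, -0.00155293, -0.00049701,  0.00044191, -0.00087196,
       -0.00085378]), 'joint_efforts': array([ 9.09970458e-04, -4.44868469e+01, -3.51344311e+01, -1.41873220e-04,
        8.86469643e-03,  8.92241673e-06]), 'eef_pos': array([0.24288662, 0.5205855 , 0.23837604]), 'eef_rot': array([ 3.01114424e-04,  8.43514871e-01,  5.37105096e-01, -8.28876097e-04]), 'wrist_force': array([ 0.65605976,  0.18221839, -0.36547567]), 'torque': array([ 0.02602901, -0.03213682, -0.01685044]), 'opening': 1.0016417267794446}
0.008
scene {'K': array([[539.29670558,   0.        , 324.027213  ],
       [  0.        , 539.29670558, 244.70871532],
       [  0.        ,   0.        ,   1.        ]]), 'origin': array([-0.27541753, -0.66172823,  0.66542636]), 'orientation': array([ 0.76426999,  0.4597416 , -0.22663423, -0.39136423])}
top {'K': array([[466.814927  ,   0.        , 321.68547788],
       [  0.        , 466.814927  , 241.26788489],
      
[... 1150 characters left out ...]
9, 242]), (0.71, [253, 280, 291, 318])]
scene bell [(0.96, [193, 267, 234, 304]), (0.91, [267, 319, 308, 362]), (0.79, [254, 280, 293, 319])]
scene plunger_top [(0.63, [265, 283, 277, 291]), (0.57, [449, 313, 489, 339])]
scene black_marker [(0.63, [397, 288, 439, 320])]
scene green_marker [(0.74, [348, 338, 390, 364])]
scene silver_pen [(0.42, [308, 301, 325, 332])]
scene cork_block [(0.92, [349, 259, 388, 295]), (0.27, [256, 281, 290, 317])]
scene snips [(0.7, [222, 199, 308, 241])]
scene yellow_tape_measure [(0.94, [424, 340, 451, 357]), (0.85, [451, 312, 487, 337])]
scene pin_tin [(0.95, [150, 259, 176, 284]), (0.49, [450, 314, 489, 335])]
scene masking_wide [(0.95, [391, 228, 440, 267])]
```

```bash
python3 - <<'E'
import cv2
a=cv2.imread('pics/top0.png'); cv2.imwrite('pics/top0c.png',cv2.resize(a[130:370,180:500],None,fx=2.5,fy=2.5,interpolation=cv2.INTER_CUBIC))
a=cv2.imread('pics/scene0.png'); cv2.imwrite('pics/scene0c.png',cv2.resize(a[180:390,140:500],None,fx=2.2,fy=2.2,interpolation=cv2.INTER_CUBIC))
E
```

```text
(no output)
```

View pics/top0c.png

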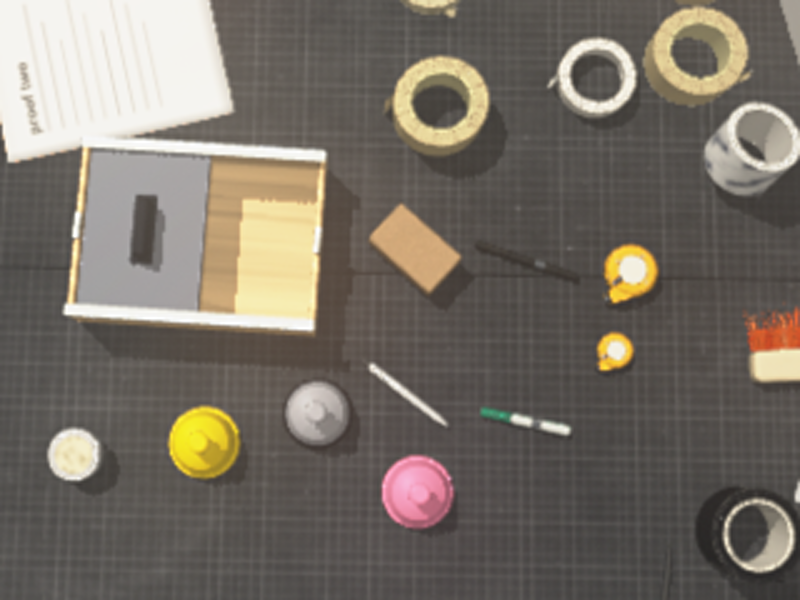

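View pics/scene0c.png

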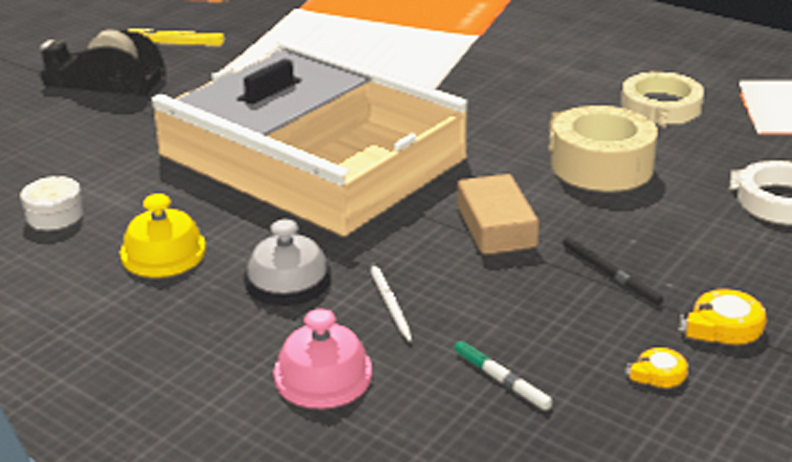

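View pics/wrist0.png

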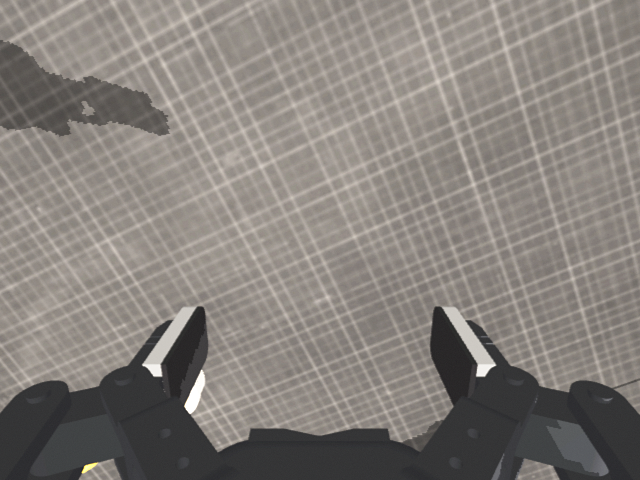

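View pics/top0.png

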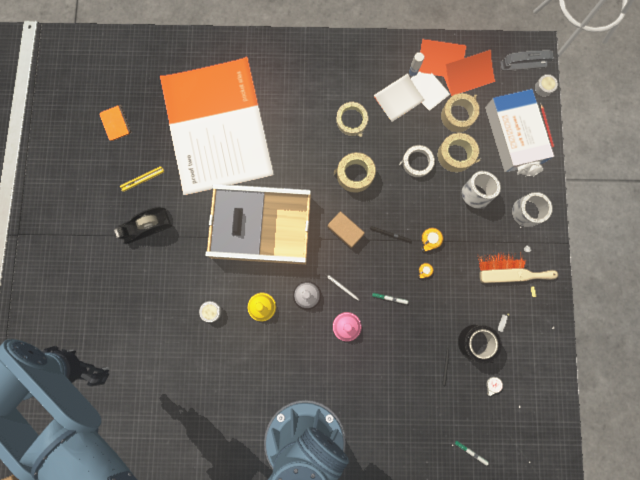

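The top view shows the kit box at about (260,224). The cover is on its left (+y) half. The steel bell is at (307,295), with a yellow and a pink bell beside it. The cork, black marker, silver pen, green marker and two tape sizes are to the right. No snips are visible, and there's a second green marker far off at (470,452), so I'll measure both.

```bash
python3 - <<'E'
from h import *
cal=viewer.get_calibration('top')
def c(u,v,z):
    return px2w(cal,(180+u/2.5-.3,130+v/2.5-.3),z)
P={}
for n,(u,v,z) in dict(bk1=(478,244,.006),bk2=(577,278,.006),sp1=(371,367,.005),sp2=(446,424,.005),gm1=(482,411,.006),gm2=(569,431,.006),
 ck1=(402,206,.034),ck2=(370,240,.034),ck3=(433,292,.034),ck4=(461,257,.034), tm=(632,270,.025),tmhook=(612,297,.012),tm2=(617,350,.02),
 bellpl=(318,412,.065),yb=(200,440,.065),pb=(419,493,.065),tin=(75,454,.032),
 boxTL=(84,141,.073),boxTR=(326,154,.073),boxBL=(66,311,.073),boxBR=(314,326,.073),grT=(146,196,.094),grB=(144,265,.094),covTR=(211,155,.066),covBR=(197,309,.066),mw=(441,104,.05),rail1=(84,150,.073)).items():
    P[n]=c(u,v,z); print(n,P[n].round(4), round(np.hypot(*P[n][:2]),3))
for a,b in [('bk1','bk2'),('sp1','sp2'),('gm1','gm2'),('ck1','ck2'),('ck2','ck3'),('boxTL','boxTR'),('boxTL','boxBL'),('boxBL','boxBR')]:
    d=P[b]-P[a]; print(a,b,np.linalg.norm(d[:2]).round(4),np.degrees(np.arctan2(d[1],d[0])).round(1),((P[a]+P[b])/2).round(4))
print(px2w(cal,(454,441),.006),px2w(cal,(488,465),.006))
cb=cv2.imread('pics/top0.png'); 
cv2.imwrite('pics/t1.png',cv2.resize(cb[340:480,420:560],None,fx=4,fy=4,interpolation=cv2.INTER_CUBIC))
E
```

```text
bk1 [ 0.6296 -0.1909  0.006 ] 0.658
bk2 [ 0.5895 -0.3116  0.006 ] 0.667
sp1 [ 0.4771 -0.0621  0.005 ] 0.481
sp2 [ 0.4104 -0.1529  0.005 ] 0.438
gm1 [ 0.4265 -0.1959  0.006 ] 0.469
gm2 [ 0.4044 -0.3     0.006 ] 0.504
ck1 [ 0.6695 -0.0963  0.034 ] 0.676
ck2 [ 0.6273 -0.0583  0.034 ] 0.63
ck3 [ 0.5656 -0.1343  0.034 ] 0.581
ck4 [ 0.6085 -0.1675  0.034 ] 0.631
tm [ 0.5975 -0.3742  0.025 ] 0.705
tmhook [ 0.5661 -0.3526  0.012 ] 0.667
tm2 [ 0.5012 -0.3558  0.02  ] 0.615
bellpl [ 0.4204 -0.0011  0.065 ] 0.42
yb [0.3864 0.1331 0.065 ] 0.409
pb [ 0.3308 -0.1177  0.065 ] 0.351
tin [0.368  0.2827 0.032 ] 0.464
boxTL [0.7331 0.2809 0.073 ] 0.785
boxTR [ 0.7222 -0.0045  0.073 ] 0.722
boxBL [0.5313 0.2917 0.073 ] 0.606
boxBR [0.5186 0.0053 0.073 ] 0.519
grT [0.6637 0.2013 0.094 ] 0.694
grB [0.5832 0.2003 0.094 ] 0.617
covTR [0.7205 0.1317 0.066 ] 0.732
covBR [0.5369 0.1417 0.066 ] 0.555
mw [ 0.7923 -0.1413  0.05  ] 0.805
rail1 [0.7222 0.2804 0.073 ] 0.775
bk1 bk2 0.1272 -108.3 [ 0.6095 -0.2512  0.006 ]
sp1 sp2 0.1126 -126.3 [ 0.4438 -0.1075  0.005 ]
gm1 gm2 0.1064 -102.0 [ 0.4155 -0.2479  0.006 ]
ck1 ck2 0.0568 138.1 [ 0.6484 -0.0773  0.034 ]
ck2 ck3 0.0978 -129.1 [ 0.5965 -0.0963  0.034 ]
boxTL boxTR 0.2856 -92.2 [0.7277 0.1382 0.073 ]
boxTL boxBL 0.2021 176.9 [0.6322 0.2863 0.073 ]
boxBL boxBR 0.2867 -92.5 [0.5249 0.1485 0.073 ]
[ 0.01122359 -0.43003099  0.006     ] [-0.0524444  -0.52544223  0.006     ]
```

View pics/t1.png

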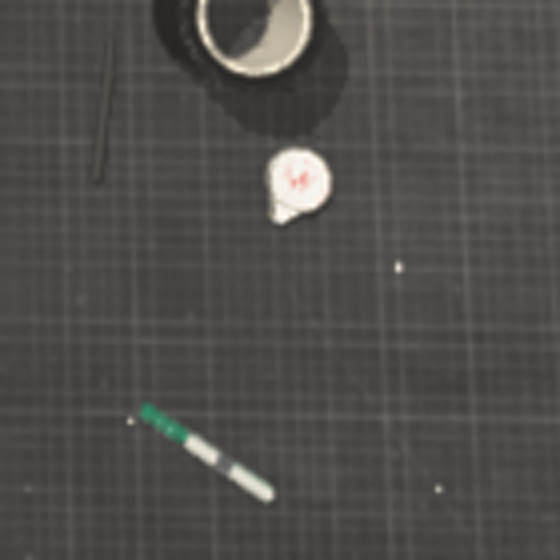

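```bash
cat >> h.py <<'E'
def mv(x,y,z,jaw,pos=None,rotq=None):
    """print tool-frame shift and turn to reach TCP xyz, tool down, jaw dir (deg, mod 180)"""
    o=telemetry.get_obs()
    p=np.array(o['eef_pos']) if pos is None else np.array(pos); r=rot(o['eef_rot'] if rotq is None else rotq)
    best=None
    for k in (0,180):
        a=np.radians(jaw+k); X=np.array([np.cos(a),np.sin(a),0]); Z=np.array([0,0,-1.]); Y=np.cross(Z,X)
        t=R.from_matrix(np.stack([X,Y,Z],1)); d=(r.inv()*t).as_rotvec()
        q6=o['q'][5]+d[2]
        if abs(q6)<3.0 and (best is None or np.linalg.norm(d)<np.linalg.norm(best)): best=d
    print('t',round(o['time_s'],2),'at',p.round(4),'MOVE',r.inv().apply(np.array([x,y,z])-p).round(4).tolist(),np.degrees(best).round(1).tolist(),'F',np.round(o['wrist_force'],1),'open',round(o['opening'],3),'q6',round(o['q'][5],2))
def wz(uv,z,cal=None): return px2w(cal or viewer.get_calibration('wrist'),uv,z)
E
python3 - <<'E'
from h import *
mv(0.56,0.205,0.25,87.5)
E
```

```text
t 1.35 at [0.2432 0.521  0.2393] MOVE [-0.1523, 0.4207, -0.0107] [-0.0, 0.0, -22.5] F [0.1 0.1 0.3] open 0.998 q6 -0.21
```

>>> step_arm --plan '[[[-0.152,0.421,-0.011],[0,0,-22.5]],[[-0.152,0.421,-0.011],[0,0,-22.5]],[[-0.152,0.421,-0.011],[0,0,-22.5]],[[-0.152,0.421,-0.011],[0,0,-22.5]],[[-0.152,0.421,-0.011],[0,0,-22.5]]]' --fingers 60

```text
time_s: 1.85
eef_pos: [0.4155, 0.3495, 0.2455]
eef_rot: [0.0, 0.722, 0.692, 0.0]
wrist_force: [0.3, 0.1, -0.3]
opening: 0.596
```

```bash
python3 - <<'E'
from h import *
mv(0.56,0.205,0.25,87.5)
E
```

```text
t 1.85 at [0.4155 0.3495 0.2455] MOVE [-0.138, 0.1507, -0.0045] [0.0, -0.0, 0.0] F [ 0.3  0.1 -0.3] open 0.596 q6 -1.05
```

>>> step_arm --plan '[[[-0.138,0.151,-0.005],[0,0,0]],[[-0.138,0.151,-0.005],[0,0,0]],[[-0.138,0.151,-0.005],[0,0,0]],[[-0.138,0.151,-0.005],[0,0,0]],[[-0.138,0.151,-0.005],[0,0,0]]]'

```text
time_s: 2.35
eef_pos: [0.5628, 0.2018, 0.2503]
eef_rot: [0.001, 0.724, 0.689, 0.0]
wrist_force: [0.1, -0.2, -0.1]
opening: 0.597
```

```bash
python3 - <<'E'
from h import *
print(telemetry.get_obs()['eef_pos']); snap('wrist','w1'); snap('top','top1')
print(nets.boxes_of('cover_grip','wrist'))
E
```

```text
[0.56280719 0.20178807 0.2503208 ]
[{'extent': [246.5, 175.2, 417.5, 372.0], 'score': 0.83}, {'extent': [0.0, 88.9, 48.2, 125.4], 'score': 0.42}, {'extent': [30.3, 13.7, 63.1, 55.7], 'score': 0.16}]
```

View pics/w1.png

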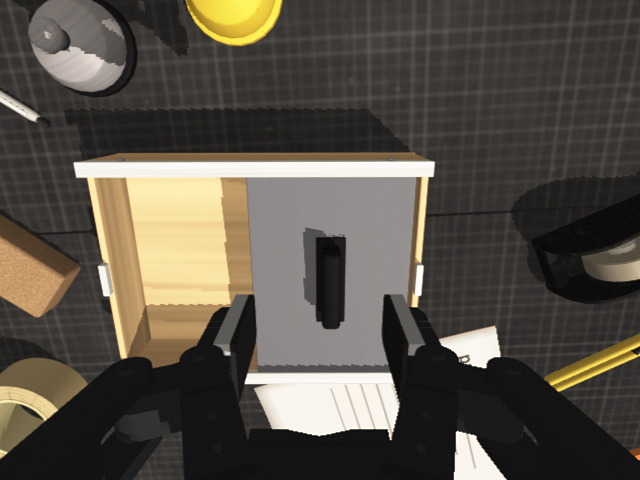

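```bash
python3 - <<'E'
from h import *
a=cv2.imread('pics/w1.png'); b=a[140:400,230:450]; b=np.clip(b.astype(float)*1.8+20,0,255).astype('uint8')
cv2.imwrite('pics/w1c.png',cv2.resize(b,None,fx=2.3,fy=2.3,interpolation=cv2.INTER_CUBIC))
cal=viewer.get_calibration('wrist'); print(cal['origin'])
for n,uv,z in [('boxTL',(75,162),.073),('boxTR',(434,160),.073),('railin TL',(76,177),.073),('railinTR',(433,176),.073),('cov edge top',(248,177),.066),('cov edge bot',(257,375),.066),('covR top',(415,177),.066),('covR bot',(409,370),.066)]:
    print(n,wz(uv,z,cal).round(4))
E
```

```text
[0.48074832 0.2093679  0.38513581]
boxTL [0.5099 0.0133 0.073 ]
boxTR [0.5214 0.2994 0.073 ]
railin TL [0.5218 0.0113 0.073 ]
railinTR [0.5341 0.2992 0.073 ]
cov edge top [0.5292 0.1487 0.066 ]
cov edge bot [0.7228 0.1379 0.066 ]
covR top [0.5355 0.2864 0.066 ]
covR bot [0.7238 0.2862 0.066 ]
```

View pics/w1c.png

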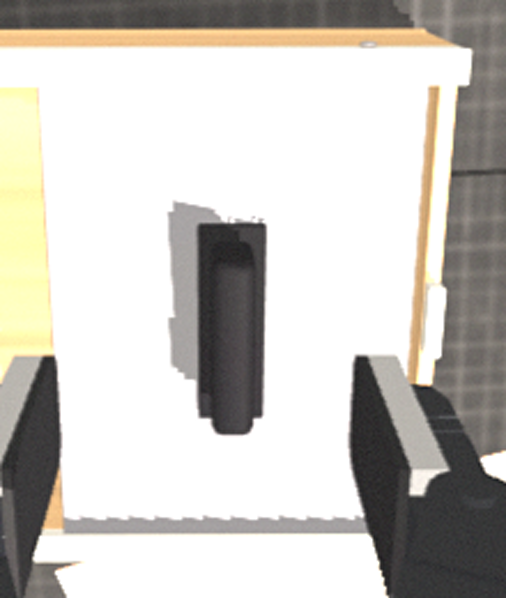

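```bash
python3 - <<'E'
from h import *
cal=viewer.get_calibration('wrist')
for n,uv,z in [('tl',(323.5,250),.094),('tr',(339.6,250),.094),('bl',(324,328),.094),('br',(340,328),.094),('pl',(316,237),.068),('pr',(345.7,237),.068),('pbl',(316.5,321),.068),('pbr',(344.5,321),.068)]:
    print(n,wz(uv,z,cal).round(4))
mv(0.628,0.214,0.2,87.4)
E
```

```text
tl [0.5859 0.2084 0.094 ]
tr [0.5865 0.2212 0.094 ]
bl [0.6567 0.2058 0.094 ]
br [0.6573 0.2195 0.094 ]
pl [0.5831 0.2023 0.068 ]
pr [0.5843 0.2279 0.068 ]
pbl [0.6647 0.1989 0.068 ]
pbr [0.6659 0.2248 0.068 ]
t 2.5 at [0.5589 0.2063 0.2499] MOVE [0.0108, 0.0688, 0.0498] [-0.1, -0.0, 0.0] F [-1.4  0.   0.1] open 0.599 q6 -1.37
```

```bash
python3 - <<'E'
from h import *
cal=viewer.get_calibration('wrist'); snap('wrist','w2')
a=cv2.imread('pics/w2.png'); b=a[140:400,230:450]; b=np.clip(b.astype(float)*1.8+20,0,255).astype('uint8')
cv2.imwrite('pics/w2c.png',cv2.resize(b,None,fx=2.3,fy=2.3,interpolation=cv2.INTER_CUBIC))
print(cal['origin'])
E
```

```text
[0.48074832 0.2093679  0.38513581]
```

View pics/w2c.png

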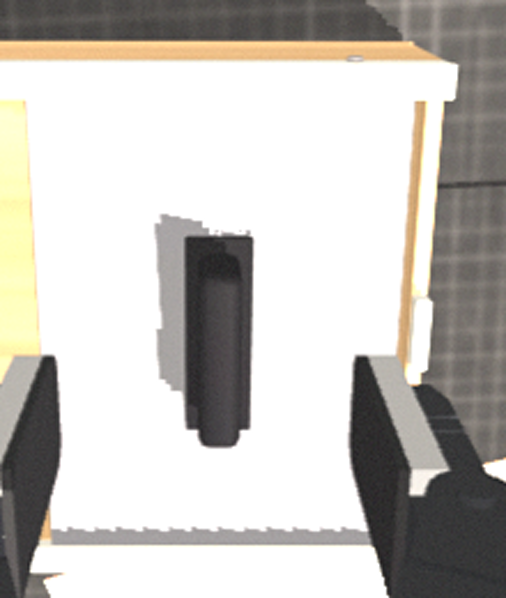

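View pics/w2.png

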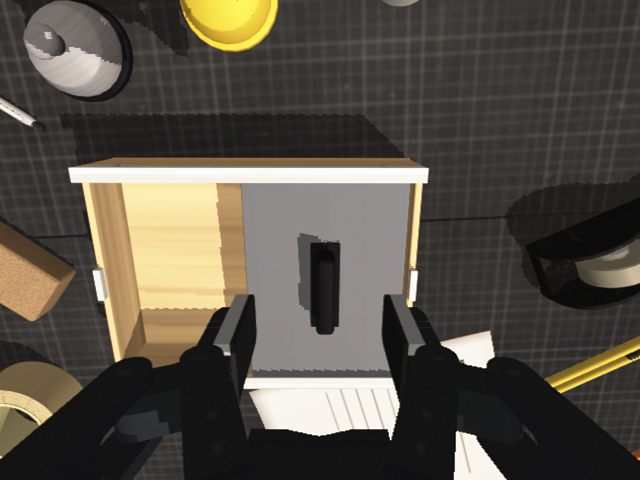

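The steady wrist picture shows the grip bar's top face at about x 318-333, y 258-333, with the near rail corners at (70,168) and (428,167). Next I'll compute the box frame.

```bash
python3 - <<'E'
from h import *
cal=viewer.get_calibration('wrist'); 
s=lambda u,v:(230+u/2.3-.3,140+v/2.3-.3)
for n,uv,z in [('tl',s(201,265),.094),('tr',s(240,265),.094),('bl',s(200,446),.094),('br',s(239,446),.094),('pl',s(186,237),.068),('pr',s(253,237),.068),('pbl',s(186,429),.068),('pbr',s(251,429),.068),('boxTL',(70,168),.073),('boxTR',(428,167),.073),('edge',(243,183),.066),('divL',(114,360),.06)]:
    print(n,wz(uv,z,cal).round(4))
mv(0.6265,0.209,0.2,87.4)
E
```

```text
tl [0.5894 0.2039 0.094 ]
tr [0.59   0.2175 0.094 ]
bl [0.6614 0.2002 0.094 ]
br [0.662  0.2148 0.094 ]
pl [0.5876 0.1982 0.068 ]
pr [0.5887 0.2234 0.068 ]
pbl [0.6695 0.194  0.068 ]
pbr [0.6706 0.2203 0.068 ]
boxTL [0.5142 0.0088 0.073 ]
boxTR [0.5261 0.2956 0.073 ]
edge [0.5336 0.1447 0.066 ]
divL [ 0.7034 -0.0013  0.06  ]
t 2.55 at [0.5583 0.2071 0.2499] MOVE [0.0049, 0.0681, 0.0498] [-0.1, -0.0, 0.1] F [0.3 0.6 0. ] open 0.602 q6 -1.37
```

>>> step_arm --plan '[[[0.003,0.069,0.09],[0,0,0]],[[0.003,0.069,0.09],[0,0,0]],[[0.003,0.069,0.167],[0,0,0]],[[0.003,0.069,0.167],[0,0,0]],[[0.003,0.069,0.167],[0,0,0]]]'

```text
time_s: 3.05
eef_pos: [0.6223, 0.2074, 0.0762]
eef_rot: [-0.004, 0.722, 0.692, -0.005]
wrist_force: [-0.5, -0.3, -1.5]
opening: 0.6
```

>>> step_arm --plan '[[[0,0,0],[0,0,0]],[[0,0,0],[0,0,0]],[[0,0,0],[0,0,0]],[[0,0,0],[0,0,0]],[[0,0,0],[0,0,0]]]' --fingers 0

```text
time_s: 3.55
eef_pos: [0.63, 0.2073, 0.0873]
eef_rot: [0.001, 0.722, 0.691, 0.002]
wrist_force: [-2.9, 1.0, 7.4]
opening: 0.17
```

```bash
python3 - <<'E'
from h import *
mv(0.627,0.209,0.082,87.5)
E
```

```text
t 3.55 at [0.63   0.2073 0.0873] MOVE [0.0016, -0.0031, 0.0052] [0.3, -0.1, -0.0] F [-2.9  1.   7.4] open 0.17 q6 -1.39
```

>>> step_arm --plan '[[[-0.025,0,0],[0,0,0]],[[-0.055,0,0],[0,0,0]],[[-0.085,0,0],[0,0,0]],[[-0.115,0,0],[0,0,0]],[[-0.135,0,0],[0,0,0]]]'

```text
time_s: 4.05
eef_pos: [0.6237, 0.0747, 0.0873]
eef_rot: [-0.002, 0.723, 0.69, 0.005]
wrist_force: [4.7, 79.3, 6.6]
opening: 0.171
```

>>> step_arm --plan '[[[-0.004,0,0],[0,0,0]],[[-0.007,0,0],[0,0,0]],[[-0.008,0,0],[0,0,0]],[[-0.008,0,0],[0,0,0]],[[-0.008,0,0],[0,0,0]]]'

```text
time_s: 4.55
eef_pos: [0.6237, 0.0751, 0.0873]
eef_rot: [-0.003, 0.722, 0.692, 0.008]
wrist_force: [0.7, 42.1, 8.0]
opening: 0.168
```

```bash
python3 - <<'E'
from h import *
mv(0.627,0.209,0.082,87.5); snap('top','top2')
a=cv2.imread('pics/top2.png'); cv2.imwrite('pics/top2c.png',cv2.resize(a[130:370,180:500],None,fx=2.5,fy=2.5,interpolation=cv2.INTER_CUBIC))
E
```

```text
t 4.55 at [0.6237 0.0751 0.0873] MOVE [0.1338, -0.0024, 0.0075] [0.4, -1.0, 0.1] F [ 0.7 42.1  8. ] open 0.168 q6 -1.61
```

View pics/top2c.png

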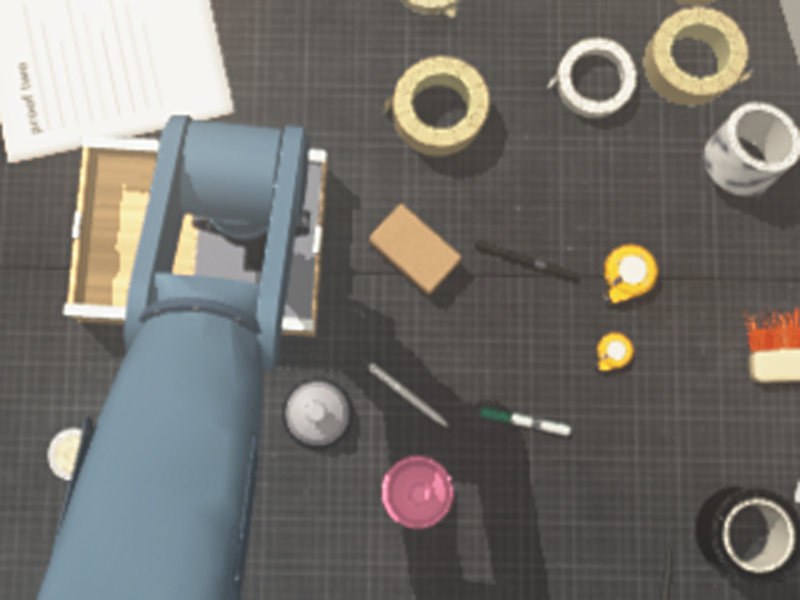

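```bash
python3 - <<'E'
from h import *
snap('wrist','w3'); snap('scene','s3')
a=cv2.imread('pics/s3.png'); cv2.imwrite('pics/s3c.png',cv2.resize(a[180:390,140:500],None,fx=2.2,fy=2.2,interpolation=cv2.INTER_CUBIC))
E
```

```text
(no output)
```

View pics/w3.png

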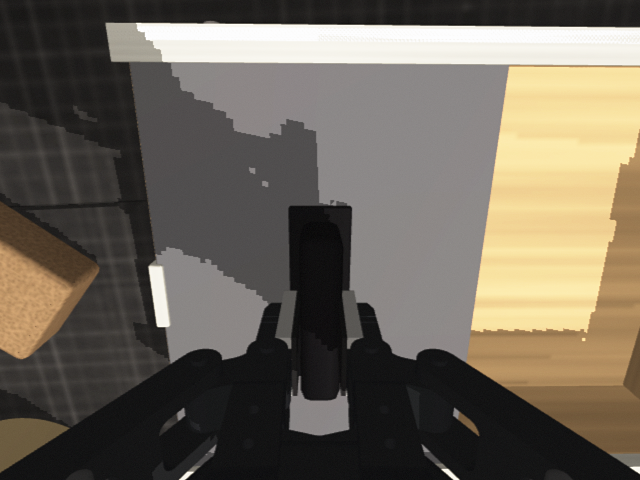

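View pics/s3c.png

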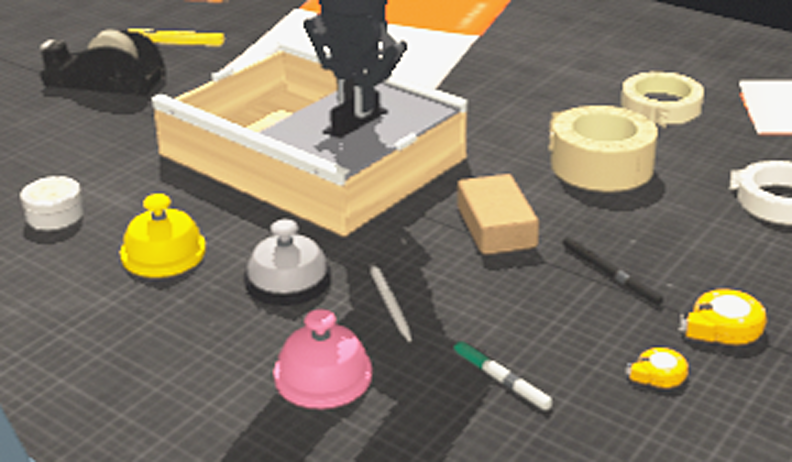

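>>> step_arm --plan '[[[0.004,0,0],[0,0,0]],[[0.006,0,0],[0,0,0]],[[0.006,0,0],[0,0,0]],[[0.006,0,0],[0,0,0]]]'

```text
time_s: 5.1
eef_pos: [0.6237, 0.0755, 0.0873]
eef_rot: [-0.001, 0.722, 0.692, 0.005]
wrist_force: [-1.4, 21.4, 10.3]
opening: 0.168
```

```bash
python3 - <<'E'
from h import *
mv(0.627,0.209,0.082,87.5)
cal=viewer.get_calibration('wrist')
snap('wrist','w4')
for n,uv,z in [('covL top',(131,63),.066),('covR top',(509,66),.066),('covR low',(470,358),.066)]: print(n,wz(uv,z,cal).round(4))
E
```

```text
t 5.1 at [0.6237 0.0755 0.0873] MOVE [0.1334, -0.0025, 0.0064] [0.3, -0.5, 0.0] F [-1.4 21.4 10.3] open 0.168 q6 -1.6
covL top [0.5256 0.0101 0.066 ]
covR top [0.5326 0.15   0.066 ]
covR low [0.66   0.1454 0.066 ]
```

View pics/w4.png

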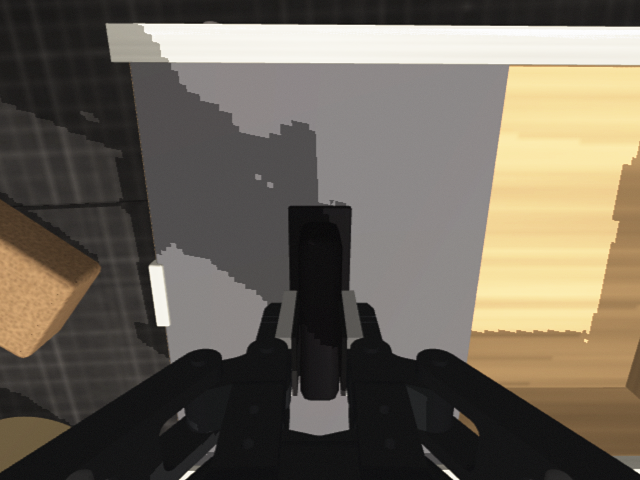

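>>> step_arm --plan '[[[0.003,0,0],[0,0,0]],[[0.003,0,0],[0,0,0]],[[0.003,0,0],[0,0,0]],[[0.003,0,-0.05],[0,0,0]],[[0.003,0,-0.1],[0,0,0]]]' --fingers 60

```text
time_s: 5.65
eef_pos: [0.6208, 0.0717, 0.1825]
eef_rot: [-0.002, 0.723, 0.691, -0.002]
wrist_force: [0.7, -0.5, 0.2]
opening: 0.598
```

```bash
python3 - <<'E'
from h import *
d=np.radians(-126.3); 
mv(0.444,-0.1075,0.15,-126.3+90)
E
```

```text
t 5.65 at [0.6208 0.0717 0.1825] MOVE [-0.1869, -0.1684, 0.0334] [-0.3, -0.1, -56.3] F [ 0.7 -0.5  0.2] open 0.598 q6 -1.6
```

```bash
python3 - <<'E'
s=open('h.py').read()
s=s.replace("q6=o['q'][5]+d[2]\n        if abs(q6)<3.0 and (best is None or np.linalg.norm(d)<np.linalg.norm(best)): best=d",
"q6=o['q'][5]+d[2]+np.arctan2(y,x)-o['q'][0]\n        q6=q6 if abs(q6)<99 else 0\n        c=abs(q6)\n        if best is None or c<bc: best,bc,bq=d,c,q6")
s=s.replace("round(o['q'][5],2))","round(o['q'][5],2),'->',round(bq,2))")
open('h.py','w').write(s)
E
python3 - <<'E'
from h import *
mv(0.444,-0.1075,0.2,-36.3)
E
```

```text
t 5.65 at [0.6208 0.0717 0.1825] MOVE [-0.187, -0.1687, -0.0166] [-0.1, 0.3, 123.7] F [ 0.7 -0.5  0.2] open 0.598 q6 -1.6 -> 0.4
```

>>> step_arm --plan '[[[-0.187,-0.169,-0.017],[0,0,123.7]],[[-0.187,-0.169,-0.017],[0,0,123.7]],[[-0.187,-0.169,-0.017],[0,0,123.7]],[[-0.187,-0.169,-0.017],[0,0,123.7]],[[-0.187,-0.169,-0.017],[0,0,123.7]]]'

```text
time_s: 6.15
eef_pos: [0.4455, -0.1067, 0.2005]
eef_rot: [0.001, 0.927, 0.376, 0.0]
wrist_force: [0.4, -0.9, -0.1]
opening: 0.599
```

```bash
python3 - <<'E'
from h import *
mv(0.444,-0.1075,0.2,-36.3)
E
```

```text
t 6.15 at [ 0.4455 -0.1067  0.2005] MOVE [-0.0016, -0.0005, 0.0005] [0.1, -0.0, 80.4] F [ 0.4 -0.9 -0.1] open 0.599 q6 -1.26 -> 0.4
```

>>> step_arm --plan '[[[0,0,0],[0,0,80.4]],[[0,0,0],[0,0,80.4]],[[0,0,0],[0,0,80.4]],[[0,0,0],[0,0,80.4]],[[0,0,0],[0,0,80.4]]]'

```text
time_s: 6.65
eef_pos: [0.4469, -0.1059, 0.2004]
eef_rot: [0.0, 1.0, 0.01, 0.0]
wrist_force: [-0.5, 0.3, 0.2]
opening: 0.6
```

>>> step_arm --plan '[[[0,0,0],[0,0,37.4]],[[0,0,0],[0,0,37.4]],[[0,0,0],[0,0,37.4]],[[0,0,0],[0,0,37.4]],[[0,0,0],[0,0,37.4]]]'

```text
time_s: 7.15
eef_pos: [0.4469, -0.1058, 0.2004]
eef_rot: [0.0, 0.95, -0.311, 0.0]
wrist_force: [0.1, -0.2, -0.4]
opening: 0.594
```

```bash
cat >> h.py <<'E'
def look(name):
    cal=viewer.get_calibration('wrist'); o=telemetry.get_obs(); im=snap('wrist',name); return cal,o,im
E
python3 - <<'E'
from h import *
cal,o,im=look('w5'); print(cal)
mv(0.444,-0.1075,0.2,-36.3)
print(w2px(cal,[o['eef_pos'][0],o['eef_pos'][1],0.005]))
E
```

```text
{'K': array([[387.0975994 ,   0.        , 318.72294831],
       [  0.        , 387.0975994 , 235.51360312],
       [  0.        ,   0.        ,   1.        ]]), 'origin': array([ 0.49270229, -0.0431748 ,  0.33554072]), 'orientation': array([ 0.93896873, -0.14696246,  0.04743279, -0.30739209])}
t 7.2 at [ 0.4469 -0.1058  0.2004] MOVE [-0.0013, 0.0031, 0.0004] [0.0, -0.0, 0.1] F [-0.9 -0.4 -0.7] open 0.598 q6 0.14 -> 0.4
[318.36898086 204.62829966]
```

View pics/w5.png

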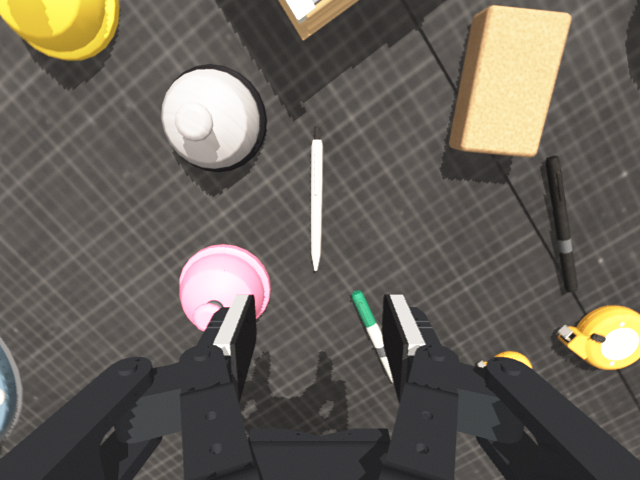

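The pen runs vertically from (317,127) to (316,271), midway between the pads. The cork, the black marker and the green marker's cap end are in view too.

```bash
python3 - <<'E'
from h import *
cal=viewer.get_calibration('wrist')
def seg(n,a,b,z):
    A=wz(a,z,cal);B=wz(b,z,cal);d=B-A;print(n,((A+B)/2).round(4),np.linalg.norm(d).round(4),np.degrees(np.arctan2(d[1],d[0])).round(1))
seg('pen',(317,127),(316,271),.005)
seg('bk',(553,158),(571,290),.006)
seg('corkTop edgeL',(487,7),(458,150),.034); seg('cork diag',(487,7),(530,156),.034); seg('diag2',(571,14),(458,150),.034)
print('tape',wz((615,337),.02,cal), 'plung',wz((194,122),.065,cal))
mv(0.4468,-0.106,0.011,-36.3)
E
```

```text
pen [ 0.4464 -0.1037  0.005 ] 0.1282 -126.7
bk [ 0.6097 -0.2508  0.006 ] 0.1283 -108.4
corkTop edgeL [ 0.5946 -0.0928  0.034 ] 0.097 -131.8
cork diag [ 0.6158 -0.1111  0.034 ] 0.1112 -101.6
diag2 [ 0.617  -0.1119  0.034 ] 0.1146 -162.7
tape [ 0.59772195 -0.36932912  0.02      ] plung [0.42158784 0.00067741 0.065     ]
t 7.2 at [ 0.4469 -0.1058  0.2004] MOVE [-0.0001, 0.0002, 0.1894] [0.0, -0.0, 0.1] F [-0.9 -0.4 -0.7] open 0.598 q6 0.14 -> 0.4
```

>>> step_arm --plan '[[[0,0,0.05],[0,0,0]],[[0,0,0.1],[0,0,0]],[[0,0,0.15],[0,0,0]],[[0,0,0.18],[0,0,0]],[[0,0,0.189],[0,0,0]]]' --fingers 40

```text
time_s: 7.7
eef_pos: [0.4444, -0.1042, 0.0081]
eef_rot: [-0.0, 0.951, -0.308, -0.003]
wrist_force: [-0.2, 0.4, 0.3]
opening: 0.397
```

>>> step_arm --plan '[[[0,0,0],[0,0,0]],[[0,0,0],[0,0,0]],[[0,0,0],[0,0,0]],[[0,0,0],[0,0,0]],[[0,0,0],[0,0,0]]]' --fingers 0

```text
time_s: 8.2
eef_pos: [0.4482, -0.1056, 0.0124]
eef_rot: [0.0, 0.951, -0.308, 0.001]
wrist_force: [-0.2, -0.9, 7.0]
opening: 0.073
```

>>> step_arm --plan '[[[0,0,-0.03],[0,0,0]],[[0,0,-0.08],[0,0,0]],[[0,0,-0.13],[0,0,0]],[[0,0,-0.15],[0,0,0]],[[0,0,-0.15],[0,0,0]]]'

```text
time_s: 8.7
eef_pos: [0.4496, -0.1063, 0.1654]
eef_rot: [0.001, 0.951, -0.308, 0.004]
wrist_force: [0.9, -0.0, 0.1]
opening: 0.079
```

```bash
python3 - <<'E'
from h import *
cal,o,im=look('w6')
mv(0.627,0.18,0.16,87.5)
E
```

```text
t 8.75 at [ 0.4482 -0.1056  0.163 ] MOVE [-0.0224, -0.3362, 0.0031] [0.3, -0.2, -123.4] F [ 1.2 -0.8 -1.4] open 0.081 q6 0.14 -> -1.25
```

View pics/w6.png

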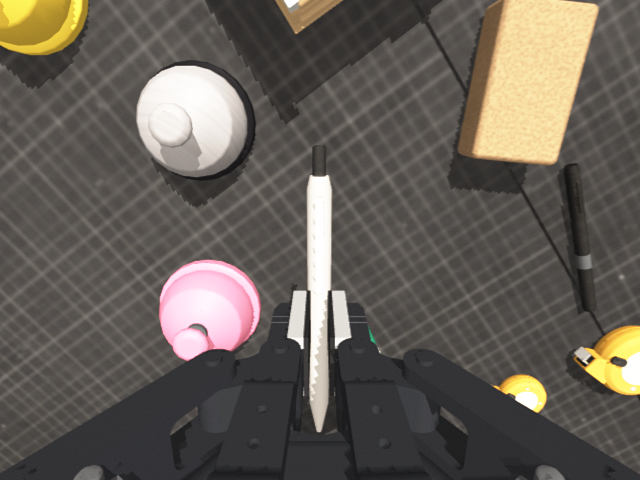

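>>> step_arm --plan '[[[-0.022,-0.336,0.003],[0,0,56.6]],[[-0.022,-0.336,0.003],[0,0,56.6]],[[-0.022,-0.336,0.003],[0,0,56.6]],[[-0.022,-0.336,0.003],[0,0,56.6]],[[-0.022,-0.336,0.003],[0,0,56.6]]]'

```text
time_s: 9.25
eef_pos: [0.5657, 0.085, 0.1569]
eef_rot: [0.001, 0.795, -0.606, -0.001]
wrist_force: [1.2, -0.7, 0.2]
opening: 0.079
```

```bash
python3 - <<'E'
from h import *
mv(0.629,0.175,0.12,87.5)
E
```

```text
t 9.25 at [0.5657 0.085  0.1569] MOVE [-0.07, -0.085, 0.0367] [-0.0, 0.3, -162.1] F [ 1.2 -0.7  0.2] open 0.079 q6 1.24 -> -1.26
```

>>> step_arm --plan '[[[-0.07,-0.085,0],[0,0,17.9]],[[-0.07,-0.085,0],[0,0,17.9]],[[-0.07,-0.085,0],[0,0,17.9]],[[-0.07,-0.085,0.037],[0,0,17.9]],[[-0.07,-0.085,0.037],[0,0,17.9]]]'

```text
time_s: 9.75
eef_pos: [0.6243, 0.1736, 0.115]
eef_rot: [-0.005, -0.694, 0.72, 0.004]
wrist_force: [-0.9, -0.1, -0.7]
opening: 0.081
```

```bash
python3 - <<'E'
from h import *
mv(0.627,0.177,0.019,87.5); look('w7')
E
```

```text
t 9.75 at [0.6243 0.1736 0.115 ] MOVE [-0.0037, -0.0038, 0.0959] [0.2, 1.1, -179.6] F [-0.9 -0.1 -0.7] open 0.081 q6 1.7 -> -1.25
```

View pics/w7.png

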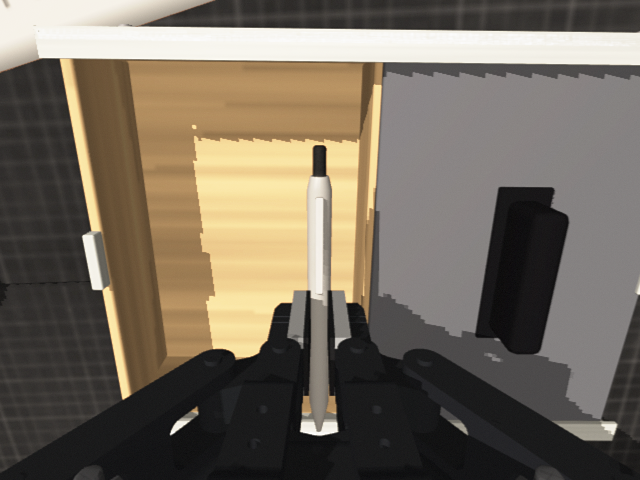

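>>> step_arm --plan '[[[-0.019,-0.004,0],[0,0,0]],[[-0.019,-0.004,0.04],[0,0,0]],[[-0.019,-0.004,0.075],[0,0,0]],[[-0.019,-0.004,0.09],[0,0,0]],[[-0.019,-0.004,0.095],[0,0,0]]]'

```text
time_s: 10.3
eef_pos: [0.633, 0.1926, 0.0261]
eef_rot: [-0.001, -0.693, 0.721, 0.001]
wrist_force: [-0.4, -0.6, -0.1]
opening: 0.08
```

>>> step_arm --plan '[[[0,0,0],[0,0,0]],[[0,0,0],[0,0,0]],[[0,0,-0.03],[0,0,0]],[[0,0,-0.08],[0,0,0]],[[0,0,-0.12],[0,0,0]]]' --fingers 25

```text
time_s: 10.8
eef_pos: [0.6351, 0.1927, 0.1517]
eef_rot: [0.002, -0.693, 0.721, -0.001]
wrist_force: [0.7, -0.0, 1.0]
opening: 0.253
```

```bash
python3 - <<'E'
from h import *
look('w8')
mv(0.416,-0.248,0.18,-102+90)
E
```

```text
t 10.85 at [0.6393 0.1934 0.1602] MOVE [0.4495, 0.206, -0.0241] [-0.8, -0.5, -80.2] F [4.3 0.6 6. ] open 0.25 q6 1.73 -> -0.33
```

View pics/w8.png

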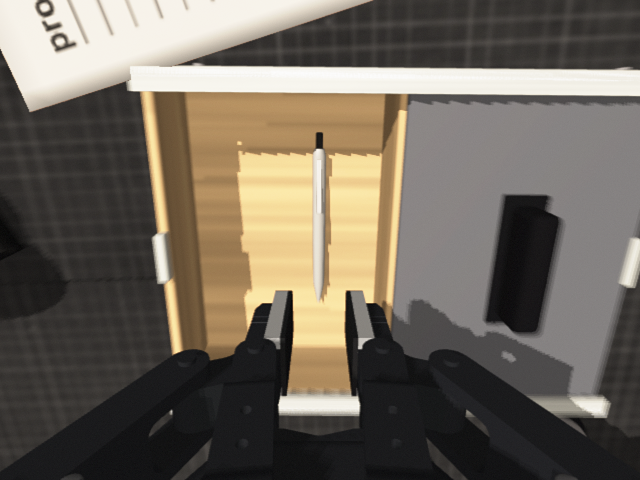

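The silver pen lies flat in the bay at (319,215). The green marker is next.

>>> step_arm --plan '[[[0.45,0.206,-0.024],[0,0,-80.2]],[[0.45,0.206,-0.024],[0,0,-80.2]],[[0.45,0.206,-0.024],[0,0,-80.2]],[[0.45,0.206,-0.024],[0,0,-80.2]],[[0.45,0.206,-0.024],[0,0,-80.2]]]' --fingers 45

```text
time_s: 11.35
eef_pos: [0.5268, -0.0223, 0.161]
eef_rot: [-0.0, 0.903, -0.429, 0.002]
wrist_force: [0.6, -0.0, 0.3]
opening: 0.447
```

```bash
python3 - <<'E'
from h import *
mv(0.416,-0.248,0.18,-102+90)
E
```

```text
t 11.35 at [ 0.5268 -0.0223  0.161 ] MOVE [0.105, 0.2284, -0.0191] [-0.1, -0.2, -38.8] F [ 0.6 -0.   0.3] open 0.447 q6 0.62 -> -0.33
```

>>> step_arm --plan '[[[0.105,0.228,-0.019],[0,0,-38.8]],[[0.105,0.228,-0.019],[0,0,-38.8]],[[0.105,0.228,-0.019],[0,0,-38.8]],[[0.105,0.228,-0.019],[0,0,-38.8]],[[0.105,0.228,-0.019],[0,0,-38.8]]]'

```text
time_s: 11.85
eef_pos: [0.4304, -0.2176, 0.1776]
eef_rot: [0.001, 0.993, -0.117, 0.002]
wrist_force: [1.4, -0.6, 0.6]
opening: 0.449
```

>>> step_arm --plan '[[[0,0,0],[0,0,0]],[[0,0,0],[0,0,0]],[[0,0,0],[0,0,0]]]'

```text
time_s: 12.15
eef_pos: [0.4312, -0.2151, 0.1762]
eef_rot: [0.0, 0.993, -0.12, 0.001]
wrist_force: [0.9, -0.6, -0.0]
opening: 0.455
```

```bash
python3 - <<'E'
from h import *
cal,o,im=look('w9')
mv(0.416,-0.248,0.18,-102+90)
E
```

```text
t 12.2 at [ 0.4312 -0.2147  0.1759] MOVE [-0.0068, 0.036, -0.0041] [0.0, -0.1, -1.7] F [ 0.2  0.2 -0.1] open 0.451 q6 -0.47 -> -0.33
```

View pics/w9.png

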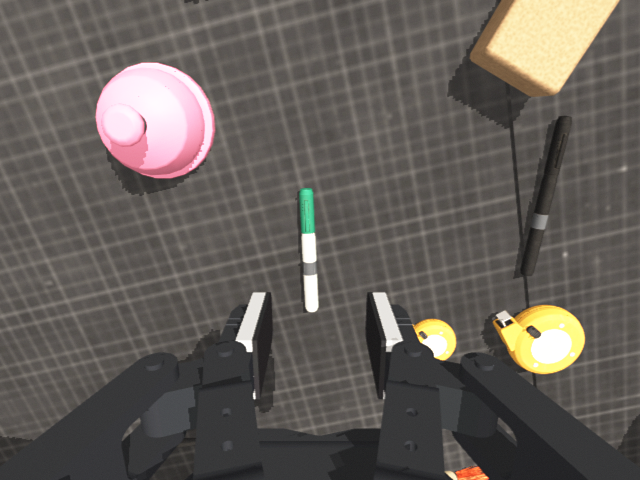

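The marker's ends are at (306,189) and (312,312).

```bash
cat >> h.py <<'E'
def seg(n,a,b,z,cal):
    A=wz(a,z,cal);B=wz(b,z,cal);d=B-A;m=(A+B)/2;ang=np.degrees(np.arctan2(d[1],d[0]));print(n,m.round(4),np.linalg.norm(d).round(4),ang.round(1));return m,ang
E
python3 - <<'E'
from h import *
cal=viewer.get_calibration('wrist')
m,a=seg('gm',(306,189),(312,312),.006,cal)
seg('bk',(564,117),(528,275),.006,cal)
mv(m[0],m[1],.012,a+90)
E
```

```text
gm [ 0.4149 -0.2479  0.006 ] 0.11 -101.6
bk [ 0.6103 -0.2493  0.006 ] 0.1295 -106.3
t 12.2 at [ 0.4312 -0.2147  0.1759] MOVE [-0.0081, 0.0362, 0.1639] [0.0, -0.1, -2.2] F [ 0.2  0.2 -0.1] open 0.451 q6 -0.47 -> -0.34
```

>>> step_arm --plan '[[[-0.008,0.036,0.02],[0,0,-2.2]],[[-0.008,0.036,0.07],[0,0,-2.2]],[[-0.008,0.036,0.12],[0,0,-2.2]],[[-0.008,0.036,0.155],[0,0,-2.2]],[[-0.008,0.036,0.164],[0,0,-2.2]]]'

```text
time_s: 12.7
eef_pos: [0.4124, -0.245, 0.0076]
eef_rot: [-0.003, 0.995, -0.1, -0.003]
wrist_force: [-0.6, 0.9, 0.4]
opening: 0.447
```

>>> step_arm --plan '[[[0,0,0],[0,0,0]],[[0,0,0],[0,0,0]],[[0,0,0],[0,0,0]],[[0,0,0],[0,0,0]],[[0,0,0],[0,0,0]]]' --fingers 0

```text
time_s: 13.2
eef_pos: [0.4154, -0.2495, 0.013]
eef_rot: [0.001, 0.995, -0.101, 0.001]
wrist_force: [0.5, 0.7, 6.7]
opening: 0.106
```

>>> step_arm --plan '[[[0,0,-0.03],[0,0,0]],[[0,0,-0.08],[0,0,0]],[[0,0,-0.13],[0,0,0]],[[0,0,-0.15],[0,0,0]],[[0,0,-0.15],[0,0,0]]]'

```text
time_s: 13.7
eef_pos: [0.4164, -0.2506, 0.166]
eef_rot: [0.003, 0.995, -0.101, 0.004]
wrist_force: [0.4, 0.0, -0.5]
opening: 0.105
```

```bash
python3 - <<'E'
from h import *
cal,o,im=look('w10')
mv(0.627,0.215,0.16,87.5)
E
```

```text
t 13.75 at [ 0.4152 -0.2495  0.1635] MOVE [0.1145, -0.4975, 0.0026] [0.3, -0.0, -99.1] F [-0.3 -0.4  0.2] open 0.107 q6 -0.59 -> -1.2
```

View pics/w10.png

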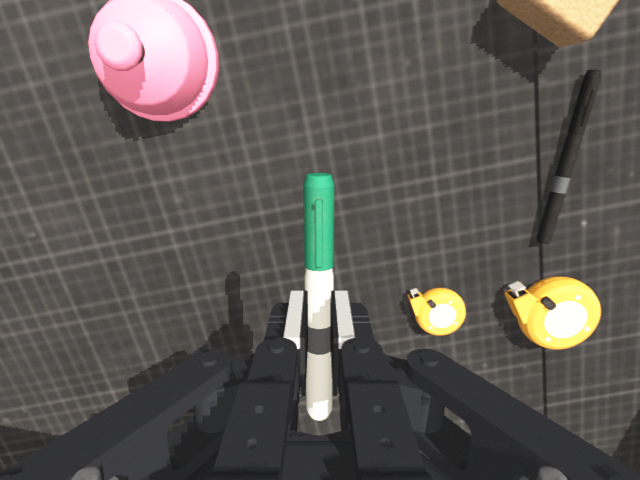

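>>> step_arm --plan '[[[0.115,-0.498,0.003],[0,0,80.9]],[[0.115,-0.498,0.003],[0,0,80.9]],[[0.115,-0.498,0.003],[0,0,80.9]],[[0.115,-0.498,0.003],[0,0,80.9]],[[0.115,-0.498,0.003],[0,0,80.9]]]'

```text
time_s: 14.25
eef_pos: [0.5045, -0.0502, 0.1582]
eef_rot: [0.0, 0.91, -0.416, -0.002]
wrist_force: [0.7, -0.9, 0.0]
opening: 0.105
```

```bash
python3 - <<'E'
from h import *
mv(0.627,0.215,0.16,-92.5)
E
```

```text
t 14.25 at [ 0.5045 -0.0502  0.1582] MOVE [-0.1204, -0.2662, -0.0019] [-0.1, 0.2, -136.6] F [ 0.7 -0.9  0. ] open 0.105 q6 0.52 -> -1.2
```

>>> step_arm --plan '[[[-0.12,-0.266,-0.002],[0,0,43.4]],[[-0.12,-0.266,-0.002],[0,0,43.4]],[[-0.12,-0.266,-0.002],[0,0,43.4]],[[-0.12,-0.266,-0.002],[0,0,43.4]],[[-0.12,-0.266,-0.002],[0,0,43.4]]]'

```text
time_s: 14.75
eef_pos: [0.6009, 0.16, 0.1593]
eef_rot: [0.001, 0.713, -0.701, -0.001]
wrist_force: [2.1, -1.2, -0.4]
opening: 0.107
```

>>> step_arm --plan '[[[0,0,0],[0,0,0]],[[0,0,0],[0,0,0]]]'

```text
time_s: 14.95
eef_pos: [0.6003, 0.1593, 0.1592]
eef_rot: [0.002, 0.717, -0.697, -0.001]
wrist_force: [-0.0, -0.6, -0.1]
opening: 0.107
```

```bash
python3 - <<'E'
from h import *
mv(0.625,0.225,0.02,-92.5)
E
```

```text
t 14.95 at [0.6003 0.1593 0.1592] MOVE [-0.0651, -0.027, 0.1391] [0.1, 0.4, -175.9] F [-0.  -0.6 -0.1] open 0.107 q6 1.61 -> -1.18
```

>>> step_arm --plan '[[[-0.065,-0.027,0],[0,0,4.1]],[[-0.065,-0.027,0.03],[0,0,4.1]],[[-0.065,-0.027,0.08],[0,0,4.1]],[[-0.065,-0.027,0.12],[0,0,4.1]],[[-0.065,-0.027,0.137],[0,0,4.1]]]'

```text
time_s: 15.45
eef_pos: [0.6228, 0.2217, 0.019]
eef_rot: [-0.004, -0.69, 0.724, 0.003]
wrist_force: [0.1, -0.2, -1.1]
opening: 0.104
```

>>> step_arm --plan '[[[0,0,0],[0,0,0]],[[0,0,0],[0,0,0]],[[0,0,-0.03],[0,0,0]],[[0,0,-0.08],[0,0,0]],[[0,0,-0.12],[0,0,0]]]' --fingers 25

```text
time_s: 15.95
eef_pos: [0.629, 0.2239, 0.1505]
eef_rot: [0.002, -0.69, 0.724, -0.002]
wrist_force: [1.1, 0.1, 1.4]
opening: 0.251
```

```bash
python3 - <<'E'
from h import *
look('w11')
mv(0.60,-0.24,0.18,-107.5+90)
E
```

```text
t 16.0 at [0.6331 0.2248 0.1591] MOVE [0.4658, 0.0105, -0.0228] [-1.0, -0.5, -75.2] F [4.1 1.4 5.9] open 0.249 q6 1.78 -> -0.08
```

View pics/w11.png

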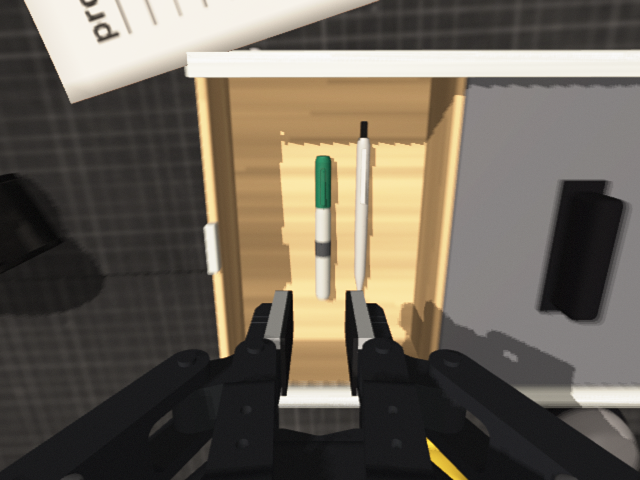

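>>> step_arm --plan '[[[0.466,0.01,-0.023],[0,0,-75.2]],[[0.466,0.01,-0.023],[0,0,-75.2]],[[0.466,0.01,-0.023],[0,0,-75.2]],[[0.466,0.01,-0.023],[0,0,-75.2]],[[0.466,0.01,-0.023],[0,0,-75.2]]]' --fingers 40

```text
time_s: 16.5
eef_pos: [0.612, -0.0166, 0.1602]
eef_rot: [-0.001, 0.901, -0.433, 0.003]
wrist_force: [0.2, -0.6, -0.7]
opening: 0.401
```

```bash
python3 - <<'E'
from h import *
mv(0.60,-0.24,0.18,-107.5+90)
E
```

```text
t 16.5 at [ 0.612  -0.0166  0.1602] MOVE [0.167, 0.1489, -0.0196] [-0.1, -0.3, -33.8] F [ 0.2 -0.6 -0.7] open 0.401 q6 0.67 -> -0.08
```

>>> step_arm --plan '[[[0.167,0.149,-0.02],[0,0,-33.8]],[[0.167,0.149,-0.02],[0,0,-33.8]],[[0.167,0.149,-0.02],[0,0,-33.8]],[[0.167,0.149,-0.02],[0,0,-33.8]],[[0.167,0.149,-0.02],[0,0,-33.8]]]'

```text
time_s: 17.0
eef_pos: [0.5982, -0.2424, 0.1806]
eef_rot: [0.002, 0.988, -0.154, 0.003]
wrist_force: [0.2, 0.4, 0.0]
opening: 0.402
```

>>> step_arm --plan '[[[0,0,0],[0,0,0]],[[0,0,0],[0,0,0]],[[0,0,0],[0,0,0]]]'

```text
time_s: 17.3
eef_pos: [0.598, -0.237, 0.1779]
eef_rot: [0.0, 0.988, -0.155, 0.001]
wrist_force: [0.2, 0.8, -1.0]
opening: 0.399
```

```bash
python3 - <<'E'
from h import *
cal,o,im=look('w12')
mv(0.60,-0.24,0.18,-107.5+90)
E
```

```text
t 17.35 at [ 0.598  -0.2365  0.1776] MOVE [0.003, 0.0027, -0.0024] [0.0, -0.1, -0.3] F [-0.2  0.2 -0.6] open 0.401 q6 -0.25 -> -0.08
```

View pics/w12.png

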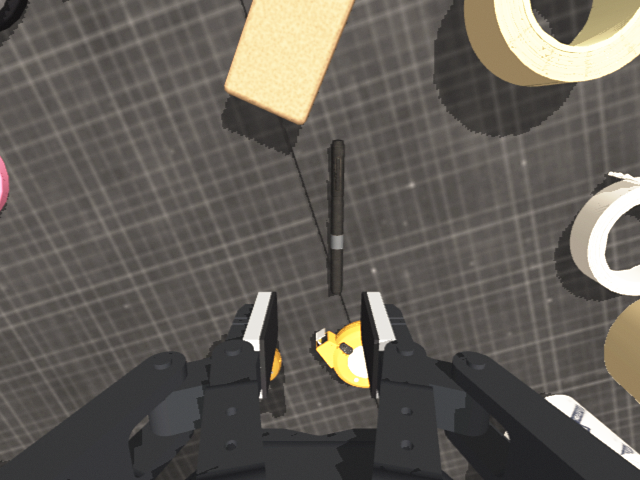

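```bash
python3 - <<'E'
from h import *
cal=viewer.get_calibration('wrist')
m,a=seg('bk',(338,140),(336.5,295),.006,cal)
seg('ckt',(256,-20),(228,90),.034,cal); seg('ck end',(227,90),(302,123),.034,cal)
print(wz((355,357),.025,cal))
mv(m[0],m[1],.012,a+90)
E
```

```text
bk [ 0.6098 -0.2501  0.006 ] 0.132 -107.5
ckt [ 0.5882 -0.1036  0.034 ] 0.068 -126.7
ck end [ 0.5879 -0.1485  0.034 ] 0.0547 -40.8
[ 0.58976486 -0.36551557  0.025     ]
t 17.35 at [ 0.598  -0.2365  0.1776] MOVE [0.0152, 0.0094, 0.1656] [0.0, -0.1, -0.3] F [-0.2  0.2 -0.6] open 0.401 q6 -0.25 -> -0.08
```

>>> step_arm --plan '[[[0.015,0.009,0.02],[0,0,0]],[[0.015,0.009,0.07],[0,0,0]],[[0.015,0.009,0.12],[0,0,0]],[[0.015,0.009,0.155],[0,0,0]],[[0.015,0.009,0.165],[0,0,0]]]'

```text
time_s: 17.85
eef_pos: [0.6062, -0.2472, 0.007]
eef_rot: [-0.002, 0.988, -0.154, -0.004]
wrist_force: [-17.0, 12.5, 44.3]
opening: 0.402
```

>>> step_arm --plan '[[[0,0,0],[0,0,0]],[[0,0,0],[0,0,0]],[[0,0,0],[0,0,0]],[[0,0,0],[0,0,0]],[[0,0,0],[0,0,0]]]' --fingers 0

```text
time_s: 18.35
eef_pos: [0.61, -0.2511, 0.013]
eef_rot: [0.0, 0.988, -0.155, 0.001]
wrist_force: [0.0, 1.4, 4.4]
opening: 0.097
```

>>> step_arm --plan '[[[0,0,-0.03],[0,0,0]],[[0,0,-0.08],[0,0,0]],[[0,0,-0.13],[0,0,0]],[[0,0,-0.15],[0,0,0]],[[0,0,-0.15],[0,0,0]]]'

```text
time_s: 18.85
eef_pos: [0.6117, -0.2525, 0.1673]
eef_rot: [0.002, 0.988, -0.155, 0.004]
wrist_force: [0.0, -0.7, 0.3]
opening: 0.091
```

```bash
python3 - <<'E'
from h import *
cal,o,im=look('w13')
mv(0.627,0.25,0.16,87.5)
E
```

```text
t 18.9 at [ 0.6102 -0.2516  0.1641] MOVE [-0.1379, -0.4825, 0.0029] [0.3, -0.1, -105.4] F [-0.2  0.1 -0.2] open 0.098 q6 -0.26 -> -1.15
```

View pics/w13.png

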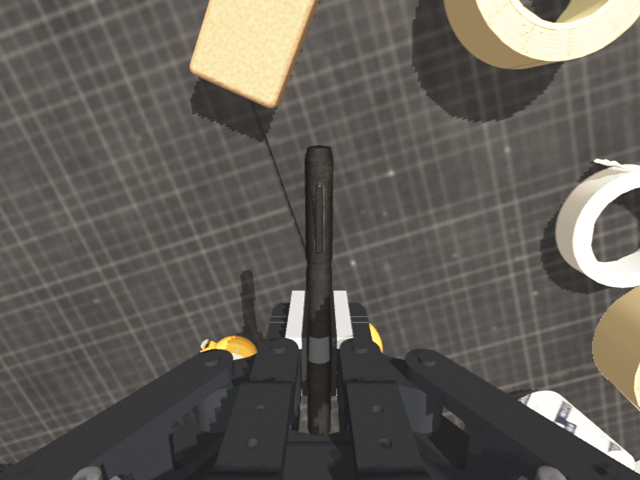

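>>> step_arm --plan '[[[-0.138,-0.482,0.003],[0,0,74.6]],[[-0.138,-0.482,0.003],[0,0,74.6]],[[-0.138,-0.482,0.003],[0,0,74.6]],[[-0.138,-0.482,0.003],[0,0,74.6]],[[-0.138,-0.482,0.003],[0,0,74.6]]]'

```text
time_s: 19.4
eef_pos: [0.6156, -0.0051, 0.1576]
eef_rot: [0.001, 0.865, -0.501, -0.002]
wrist_force: [0.4, -0.5, 0.3]
opening: 0.095
```

```bash
python3 - <<'E'
from h import *
mv(0.627,0.251,0.16,-92.5)
E
```

```text
t 19.4 at [ 0.6156 -0.0051  0.1576] MOVE [-0.2164, -0.1374, -0.0023] [-0.1, 0.3, -147.6] F [ 0.4 -0.5  0.3] open 0.095 q6 0.85 -> -1.15
```

>>> step_arm --plan '[[[-0.216,-0.137,-0.002],[0,0,32.4]],[[-0.216,-0.137,-0.002],[0,0,32.4]],[[-0.216,-0.137,-0.002],[0,0,32.4]],[[-0.216,-0.137,-0.002],[0,0,32.4]],[[-0.216,-0.137,-0.002],[0,0,32.4]]]'

```text
time_s: 19.9
eef_pos: [0.6249, 0.2369, 0.1593]
eef_rot: [-0.002, -0.692, 0.722, 0.001]
wrist_force: [0.5, 0.7, 0.1]
opening: 0.095
```

>>> step_arm --plan '[[[0,0,0],[0,0,0]],[[0,0,0],[0,0,0]]]'

```text
time_s: 20.1
eef_pos: [0.6249, 0.2363, 0.1594]
eef_rot: [-0.002, -0.695, 0.719, 0.001]
wrist_force: [-0.9, -0.4, 1.0]
opening: 0.094
```

```bash
python3 - <<'E'
from h import *
mv(0.626,0.251,0.022,-92.5); look('w14')
E
```

```text
t 20.1 at [0.6249 0.2363 0.1594] MOVE [-0.0149, -0.0012, 0.1374] [0.1, 0.3, -179.5] F [-0.9 -0.4  1. ] open 0.094 q6 1.79 -> -1.15
```

View pics/w14.png

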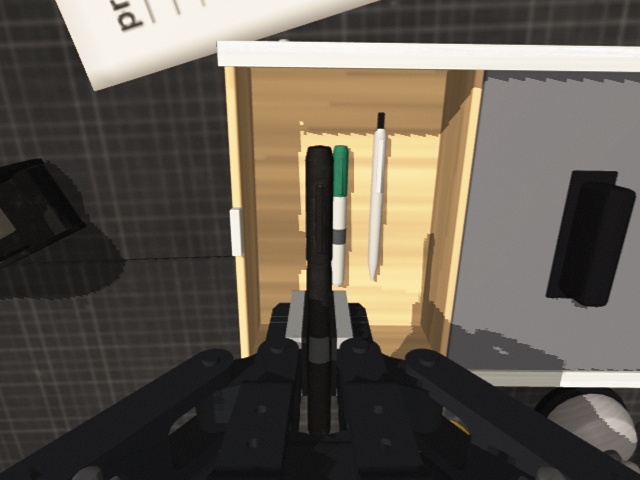

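>>> step_arm --plan '[[[-0.013,-0.001,0.01],[0,0,0]],[[-0.013,-0.001,0.05],[0,0,0]],[[-0.013,-0.001,0.09],[0,0,0]],[[-0.013,-0.001,0.12],[0,0,0]],[[-0.013,-0.001,0.133],[0,0,0]]]'

```text
time_s: 20.65
eef_pos: [0.6252, 0.2466, 0.0241]
eef_rot: [-0.003, -0.693, 0.721, 0.002]
wrist_force: [-0.7, -0.7, -0.4]
opening: 0.09
```

>>> step_arm --plan '[[[0,0,0],[0,0,0]],[[0,0,0.002],[0,0,0]],[[0,0,0.002],[0,0,0]]]' --fingers 22

```text
time_s: 20.95
eef_pos: [0.6296, 0.2484, 0.0291]
eef_rot: [0.001, -0.693, 0.72, -0.001]
wrist_force: [0.5, 0.4, 0.5]
opening: 0.223
```

>>> step_arm --plan '[[[0,0,-0.02],[0,0,0]],[[0,0,-0.06],[0,0,0]],[[0,0,-0.11],[0,0,0]],[[0,0,-0.14],[0,0,0]],[[0,0,-0.14],[0,0,0]]]'

```text
time_s: 21.45
eef_pos: [0.6325, 0.2494, 0.1765]
eef_rot: [0.006, -0.694, 0.72, -0.004]
wrist_force: [0.6, 0.3, 0.5]
opening: 0.218
```

```bash
python3 - <<'E'
from h import *
look('w15'); snap('top','top15')
a=cv2.imread('pics/top15.png'); cv2.imwrite('pics/top15c.png',cv2.resize(a[130:480,180:560],None,fx=1.7,fy=1.7,interpolation=cv2.INTER_CUBIC))
mv(0.3,-0.3,0.2,0)
E
```

```text
t 21.55 at [0.6292 0.2485 0.17  ] MOVE [0.5605, 0.3082, -0.0321] [-0.3, -0.2, -92.2] F [-1.  -0.1 -0.9] open 0.22 q6 1.81 -> -0.79
```

View pics/w15.png

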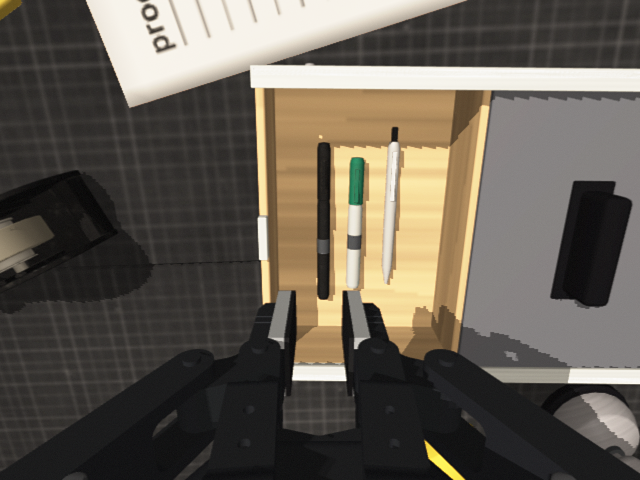

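View pics/top15c.png

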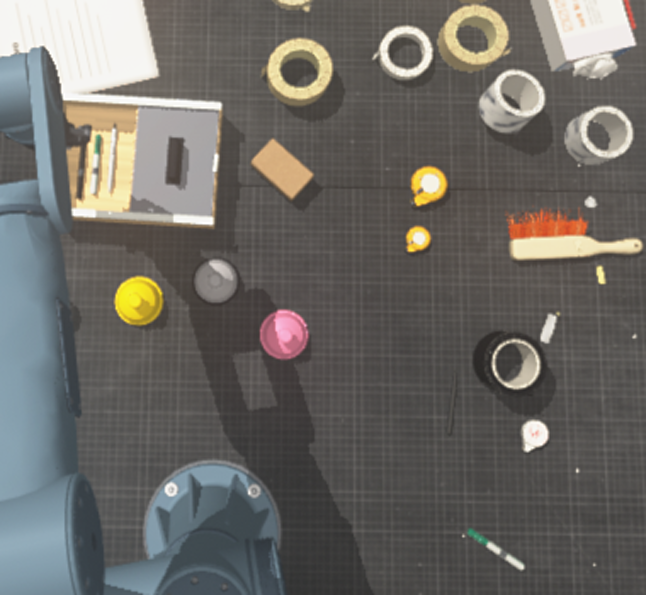

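```bash
python3 - <<'E'
from h import *
mv(0.42,-0.34,0.2,-33.7)
E
```

```text
t 21.55 at [0.6292 0.2485 0.17  ] MOVE [0.596, 0.1867, -0.0315] [-0.3, -0.1, -58.5] F [-1.  -0.1 -0.9] open 0.22 q6 1.81 -> -0.09
```

>>> step_arm --plan '[[[0.596,0.187,-0.031],[0,0,-58.5]],[[0.596,0.187,-0.031],[0,0,-58.5]],[[0.596,0.187,-0.031],[0,0,-58.5]],[[0.596,0.187,-0.031],[0,0,-58.5]],[[0.596,0.187,-0.031],[0,0,-58.5]]]' --fingers 45

```text
time_s: 22.05
eef_pos: [0.5462, 0.0207, 0.1779]
eef_rot: [0.0, 0.904, -0.427, -0.001]
wrist_force: [0.6, 0.1, -0.2]
opening: 0.453
```

```bash
python3 - <<'E'
from h import *
mv(0.36,-0.36,0.2,-33.7)
E
```

```text
t 22.05 at [0.5462 0.0207 0.1779] MOVE [0.1759, 0.3856, -0.0218] [0.1, 0.1, -16.9] F [ 0.6  0.1 -0.2] open 0.453 q6 0.7 -> -0.2
```

>>> step_arm --plan '[[[0.176,0.386,-0.022],[0,0,-16.9]],[[0.176,0.386,-0.022],[0,0,-16.9]],[[0.176,0.386,-0.022],[0,0,-16.9]],[[0.176,0.386,-0.022],[0,0,-16.9]],[[0.176,0.386,-0.022],[0,0,-16.9]]]'

```text
time_s: 22.55
eef_pos: [0.4399, -0.1935, 0.1906]
eef_rot: [-0.0, 0.956, -0.292, -0.001]
wrist_force: [0.1, -0.3, 0.2]
opening: 0.449
```

```bash
python3 - <<'E'
from h import *
mv(0.0,-0.45,0.19,-33.7)
E
```

```text
t 22.55 at [ 0.4399 -0.1935  0.1906] MOVE [-0.2212, 0.4587, 0.0009] [-0.0, 0.1, -0.3] F [ 0.1 -0.3  0.2] open 0.449 q6 -0.07 -> -0.98
```

>>> step_arm --plan '[[[-0.221,0.459,0.001],[0,0,0]],[[-0.221,0.459,0.001],[0,0,0]],[[-0.221,0.459,0.001],[0,0,0]],[[-0.221,0.459,0.001],[0,0,0]],[[-0.221,0.459,0.001],[0,0,0]]]'

```text
time_s: 23.05
eef_pos: [0.2238, -0.3183, 0.1902]
eef_rot: [-0.0, 0.956, -0.292, -0.0]
wrist_force: [0.4, -1.9, -0.5]
opening: 0.452
```

```bash
python3 - <<'E'
from h import *
mv(0.0,-0.45,0.19,-33.7)
E
```

```text
t 23.05 at [ 0.2238 -0.3183  0.1902] MOVE [-0.1119, 0.2343, 0.0001] [-0.0, 0.0, -0.3] F [ 0.4 -1.9 -0.5] open 0.452 q6 -0.67 -> -0.98
```

>>> step_arm --plan '[[[-0.112,0.234,0],[0,0,0]],[[-0.112,0.234,0],[0,0,0]],[[-0.112,0.234,0],[0,0,0]],[[-0.112,0.234,0],[0,0,0]],[[-0.112,0.234,0],[0,0,0]]]'

```text
time_s: 23.55
eef_pos: [0.0082, -0.4449, 0.1902]
eef_rot: [-0.001, 0.956, -0.293, 0.0]
wrist_force: [0.3, -0.5, 0.5]
opening: 0.455
```

>>> step_arm --plan '[[[0,0,0],[0,0,0]],[[0,0,0],[0,0,0]],[[0,0,0],[0,0,0]]]'

```text
time_s: 23.85
eef_pos: [0.011, -0.4439, 0.1901]
eef_rot: [-0.001, 0.956, -0.292, 0.0]
wrist_force: [1.1, 0.5, 0.6]
opening: 0.447
```

```bash
python3 - <<'E'
from h import *
cal,o,im=look('w16')
mv(0.0,-0.45,0.19,-33.7)
E
```

```text
t 23.9 at [ 0.0113 -0.444   0.1904] MOVE [-0.006, 0.0113, 0.0003] [-0.1, 0.0, -0.3] F [ 0.3 -0.5 -0.5] open 0.45 q6 -1.22 -> -0.98
```

View pics/w16.png

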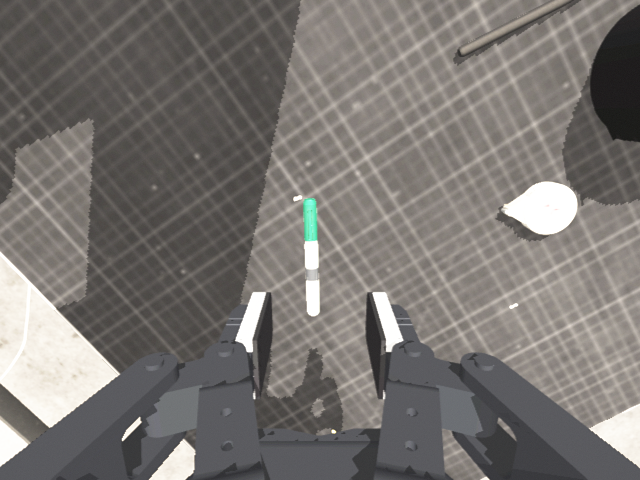

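```bash
python3 - <<'E'
from h import *
cal=viewer.get_calibration('wrist')
m,a=seg('gm',(310,199),(313,315),.006,cal)
mv(m[0],m[1],.013,a+90)
E
```

```text
gm [-0.0201 -0.4795  0.006 ] 0.1096 -122.9
t 23.9 at [ 0.0113 -0.444   0.1904] MOVE [-0.0062, 0.0473, 0.1773] [-0.1, 0.0, -1.0] F [ 0.3 -0.5 -0.5] open 0.45 q6 -1.22 -> -1.04
```

>>> step_arm --plan '[[[-0.006,0.047,0.01],[0,0,-1]],[[-0.006,0.047,0.06],[0,0,-1]],[[-0.006,0.047,0.11],[0,0,-1]],[[-0.006,0.047,0.15],[0,0,-1]],[[-0.006,0.047,0.17],[0,0,-1]]]'

```text
time_s: 24.4
eef_pos: [-0.0187, -0.4773, 0.0175]
eef_rot: [-0.003, 0.959, -0.283, 0.0]
wrist_force: [-0.2, 1.4, 0.5]
opening: 0.449
```

>>> step_arm --plan '[[[0,0,0.005],[0,0,0]],[[0,0,0.007],[0,0,0]],[[0,0,0.007],[0,0,0]]]'

```text
time_s: 24.7
eef_pos: [-0.0208, -0.4815, 0.0152]
eef_rot: [0.001, 0.959, -0.284, 0.0]
wrist_force: [-0.2, 0.2, -0.2]
opening: 0.448
```

>>> step_arm --plan '[[[0,0,0],[0,0,0]],[[0,0,0],[0,0,0]],[[0,0,0],[0,0,0]],[[0,0,0],[0,0,0]],[[0,0,0],[0,0,0]]]' --fingers 0

```text
time_s: 25.2
eef_pos: [-0.0212, -0.4807, 0.0142]
eef_rot: [0.0, 0.959, -0.284, -0.0]
wrist_force: [0.3, -0.2, -0.6]
opening: -0.001
```

>>> step_arm --plan '[[[0,0,-0.03],[0,0,0]],[[0,0,-0.08],[0,0,0]],[[0,0,-0.13],[0,0,0]],[[0,0,-0.15],[0,0,0]],[[0,0,-0.15],[0,0,0]]]'

```text
time_s: 25.7
eef_pos: [-0.0219, -0.4832, 0.168]
eef_rot: [0.004, 0.959, -0.284, -0.0]
wrist_force: [-0.3, -0.1, 0.6]
opening: 0.004
```

```bash
python3 - <<'E'
from h import *
cal,o,im=look('w17')
mv(0.38,-0.34,0.18,-33.7)
E
```

```text
t 25.75 at [-0.0215 -0.4816  0.1655] MOVE [0.2594, -0.3375, -0.0154] [0.2, -0.1, 0.7] F [-0.3 -0.3 -0.4] open 0.003 q6 -1.29 -> -0.14
```

View pics/w17.png

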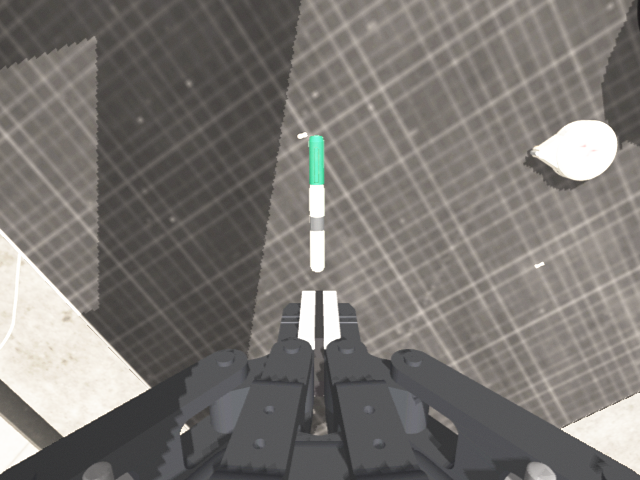

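The fingers closed to 0 right through the far green marker and it didn't move. It's scenery, so the one already in the bay is the right one. Next I'll close the cover.

>>> step_arm --plan '[[[0.22,-0.32,-0.015],[0,0,20]],[[0.22,-0.32,-0.015],[0,0,20]],[[0.22,-0.32,-0.015],[0,0,20]],[[0.22,-0.32,-0.015],[0,0,20]],[[0.22,-0.32,-0.015],[0,0,20]]]' --fingers 50

```text
time_s: 26.25
eef_pos: [0.2026, -0.3865, 0.1714]
eef_rot: [-0.001, 0.895, -0.447, -0.001]
wrist_force: [0.1, -0.7, 0.0]
opening: 0.501
```

```bash
python3 - <<'E'
from h import *
mv(0.44,-0.22,0.18,-60)
E
```

```text
t 26.25 at [ 0.2026 -0.3865  0.1714] MOVE [0.0095, -0.2898, -0.0082] [-0.1, 0.2, 6.9] F [ 0.1 -0.7  0. ] open 0.501 q6 -0.43 -> 0.58
```

>>> step_arm --plan '[[[0.01,-0.29,-0.008],[0,0,20]],[[0.01,-0.29,-0.008],[0,0,20]],[[0.01,-0.29,-0.008],[0,0,20]],[[0.01,-0.29,-0.008],[0,0,20]],[[0.01,-0.29,-0.008],[0,0,20]]]'

```text
time_s: 26.75
eef_pos: [0.3932, -0.2528, 0.1778]
eef_rot: [-0.0, 0.804, -0.595, -0.002]
wrist_force: [0.9, -1.6, -0.0]
opening: 0.499
```

```bash
python3 - <<'E'
from h import *
mv(0.60,0.065,0.19,-92.5); mv(0.60,0.065,0.19,-92.5)
E
```

```text
t 26.75 at [ 0.3932 -0.2528  0.1778] MOVE [-0.2437, -0.2905, -0.012] [-0.2, 0.2, -160.6] F [ 0.9 -1.6 -0. ] open 0.499 q6 0.45 -> -1.42
t 26.75 at [ 0.3932 -0.2528  0.1778] MOVE [-0.2437, -0.2905, -0.012] [-0.2, 0.2, -160.6] F [ 0.9 -1.6 -0. ] open 0.499 q6 0.45 -> -1.42
```

>>> step_arm --plan '[[[-0.244,-0.29,-0.012],[0,0,19.4]],[[-0.244,-0.29,-0.012],[0,0,19.4]],[[-0.244,-0.29,-0.012],[0,0,19.4]],[[-0.244,-0.29,-0.012],[0,0,19.4]],[[-0.244,-0.29,-0.012],[0,0,19.4]]]'

```text
time_s: 27.25
eef_pos: [0.5204, -0.0558, 0.1849]
eef_rot: [-0.001, -0.692, 0.722, 0.002]
wrist_force: [1.2, -0.7, 0.8]
opening: 0.504
```

```bash
python3 - <<'E'
from h import *
mv(0.60,0.07,0.19,-92.5)
E
```

```text
t 27.25 at [ 0.5204 -0.0558  0.1849] MOVE [-0.1291, -0.0742, -0.0052] [-0.1, 0.3, -179.9] F [ 1.2 -0.7  0.8] open 0.504 q6 1.28 -> -1.41
```

>>> step_arm --plan '[[[-0.129,-0.074,-0.005],[0,0,0]],[[-0.129,-0.074,-0.005],[0,0,0]],[[-0.129,-0.074,-0.005],[0,0,0]],[[-0.129,-0.074,-0.005],[0,0,0]],[[-0.129,-0.074,-0.005],[0,0,0]]]'

```text
time_s: 27.75
eef_pos: [0.599, 0.0688, 0.1893]
eef_rot: [-0.002, -0.693, 0.721, 0.002]
wrist_force: [-1.3, -0.8, -1.3]
opening: 0.5
```

>>> step_arm --plan '[[[0,0,0],[0,0,0]],[[0,0,0],[0,0,0]]]'

```text
time_s: 27.95
eef_pos: [0.5993, 0.0664, 0.1914]
eef_rot: [-0.001, -0.691, 0.723, 0.001]
wrist_force: [0.1, 0.6, 0.2]
opening: 0.501
```

```bash
python3 - <<'E'
from h import *
cal,o,im=look('w18')
mv(0.625,0.07,0.19,-92.5)
E
```

```text
t 28.0 at [0.5996 0.0664 0.1918] MOVE [-0.0048, -0.0252, 0.0018] [0.1, -0.0, -0.0] F [-1.1  0.8 -0.3] open 0.498 q6 1.53 -> 1.73
```

View pics/w18.png

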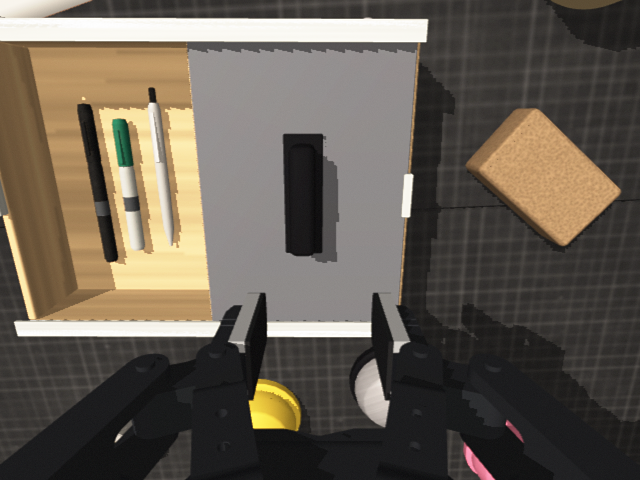

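The bar's top centre is at about (303,200). Its base plate spans (284-323, 134-254).

```bash
python3 - <<'E'
from h import *
cal=viewer.get_calibration('wrist')
seg('plate',(303.5,134),(304.5,254),.068,cal)
seg('top',(303,145),(303,254),.094,cal)
seg('cov +y edge',(188,52),(211,320),.066,cal)
seg('box -y',(427,40),(400,335),.073,cal)
mv(0.624,0.071,0.084,-92.5)
E
```

```text
plate [0.6225 0.0748 0.068 ] 0.0829 177.2
top [0.6249 0.0744 0.094 ] 0.0683 176.7
cov +y edge [0.6229 0.146  0.066 ] 0.1859 176.9
box -y [0.6149 0.0025 0.073 ] 0.2002 176.5
t 28.0 at [0.5996 0.0664 0.1918] MOVE [-0.0057, -0.0243, 0.1078] [0.1, -0.0, -0.0] F [-1.1  0.8 -0.3] open 0.498 q6 1.53 -> 1.73
```

>>> step_arm --plan '[[[-0.008,-0.024,0.01],[0,0,0]],[[-0.008,-0.024,0.05],[0,0,0]],[[-0.008,-0.024,0.085],[0,0,0]],[[-0.008,-0.024,0.104],[0,0,0]],[[-0.008,-0.024,0.106],[0,0,0]]]'

```text
time_s: 28.5
eef_pos: [0.6218, 0.0737, 0.0829]
eef_rot: [-0.002, -0.691, 0.723, 0.002]
wrist_force: [-0.5, 0.1, 0.9]
opening: 0.503
```

>>> step_arm --plan '[[[0,0,0],[0,0,0]],[[0,0,0],[0,0,0]],[[0,0,0],[0,0,0]],[[0,0,0],[0,0,0]],[[0,0,0],[0,0,0]]]' --fingers 0

```text
time_s: 29.0
eef_pos: [0.6255, 0.0757, 0.0882]
eef_rot: [0.002, -0.692, 0.722, -0.0]
wrist_force: [0.5, 5.3, -0.4]
opening: 0.168
```

```bash
python3 - <<'E'
from h import *
mv(0.63,0.2155,0.084,-92.5)
E
```

```text
t 29.0 at [0.6255 0.0757 0.0882] MOVE [-0.1398, 0.0015, 0.0044] [-0.2, -0.3, -179.9] F [ 0.5  5.3 -0.4] open 0.168 q6 1.54 -> -1.2
```

>>> step_arm --plan '[[[-0.025,0,0],[0,0,0]],[[-0.055,0,0],[0,0,0]],[[-0.085,0,0],[0,0,0]],[[-0.11,0,0],[0,0,0]],[[-0.123,0,0],[0,0,0]]]'

```text
time_s: 29.5
eef_pos: [0.6314, 0.1988, 0.0882]
eef_rot: [0.002, -0.692, 0.722, -0.002]
wrist_force: [3.5, -2.1, -0.4]
opening: 0.169
```

>>> step_arm --plan '[[[-0.003,0,0],[0,0,0]],[[-0.006,0,0],[0,0,0]],[[-0.009,0,0],[0,0,0]],[[-0.011,0,0],[0,0,0]],[[-0.013,0,0],[0,0,0]]]'

```text
time_s: 30.0
eef_pos: [0.6319, 0.2093, 0.0882]
eef_rot: [0.001, -0.692, 0.722, -0.001]
wrist_force: [1.8, -1.0, 5.9]
opening: 0.169
```

>>> step_arm --plan '[[[-0.002,0,0],[0,0,0]],[[-0.004,0,0],[0,0,0]],[[-0.005,0,0],[0,0,0]],[[-0.006,0,0],[0,0,0]],[[-0.006,0,0],[0,0,0]]]'

```text
time_s: 30.5
eef_pos: [0.6322, 0.2154, 0.0882]
eef_rot: [0.001, -0.692, 0.722, -0.001]
wrist_force: [1.9, -1.9, 6.1]
opening: 0.166
```

```bash
python3 - <<'E'
from h import *
look('w19');mv(0.63,0.2155,0.084,-92.5)
E
```

```text
t 30.55 at [0.6321 0.2154 0.0882] MOVE [-0.0, 0.0021, 0.0042] [-0.2, 0.0, -0.0] F [ 2.4 -1.   5.7] open 0.168 q6 1.77 -> 1.94
```

View pics/w19.png

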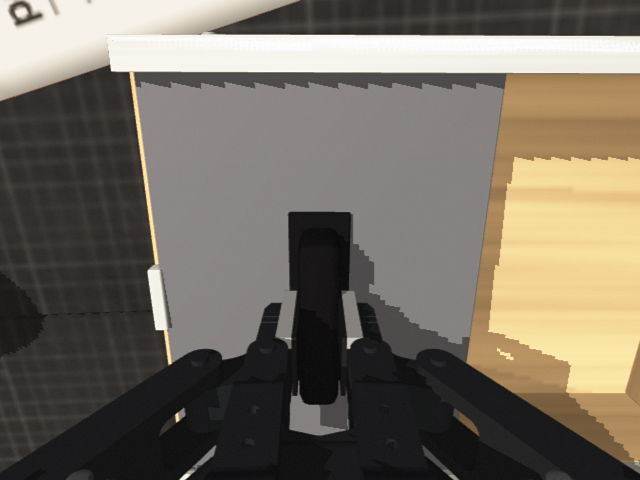

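>>> step_arm --plan '[[[-0.001,0,0],[0,0,0]],[[-0.002,0,0],[0,0,0]],[[-0.003,0,0],[0,0,0]],[[-0.004,0,0],[0,0,0]],[[-0.004,0,0],[0,0,0]]]'

```text
time_s: 31.05
eef_pos: [0.6322, 0.2168, 0.0882]
eef_rot: [-0.001, -0.691, 0.722, -0.002]
wrist_force: [-0.3, -11.1, 8.1]
opening: 0.173
```

>>> step_arm --plan '[[[0.002,0,0],[0,0,0]],[[0.002,0,0],[0,0,0]],[[0.002,0,0],[0,0,0]],[[0.002,0,-0.03],[0,0,0]],[[0.002,0,-0.08],[0,0,0]]]' --fingers 60

```text
time_s: 31.55
eef_pos: [0.6271, 0.2182, 0.162]
eef_rot: [-0.004, -0.692, 0.722, 0.003]
wrist_force: [1.4, -0.3, 0.2]
opening: 0.599
```

```bash
python3 - <<'E'
from h import *
look('w20')
snap('top','top20')
cal=viewer.get_calibration('top')
a=cv2.imread('pics/top20.png'); cv2.imwrite('pics/top20c.png',cv2.resize(a[130:370,180:500],None,fx=2.5,fy=2.5,interpolation=cv2.INTER_CUBIC))
mv(0.6165,-0.111,0.19,-40); mv(0.6165,-0.111,0.19,50)
E
```

```text
t 31.65 at [0.6347 0.2198 0.1742] MOVE [0.3312, 0.0042, -0.0168] [-0.7, -0.2, -52.4] F [0.7 0.3 1.3] open 0.6 q6 1.77 -> 0.52
t 31.65 at [0.6347 0.2198 0.1742] MOVE [0.3312, 0.0042, -0.0168] [-0.5, -0.8, -142.4] F [0.7 0.3 1.3] open 0.6 q6 1.77 -> -1.05
```

View pics/w20.png

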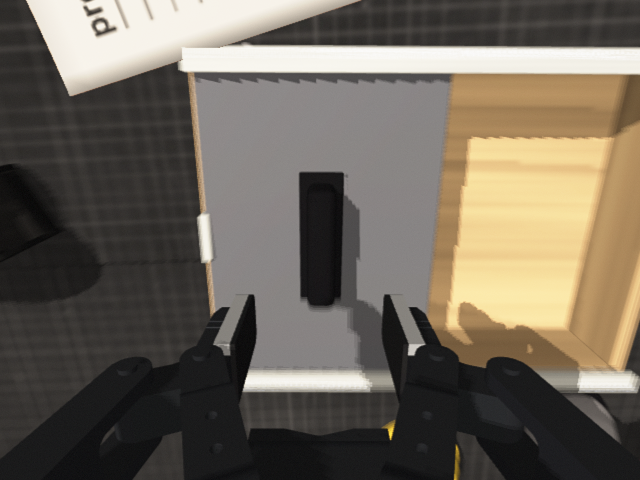

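View pics/top20c.png

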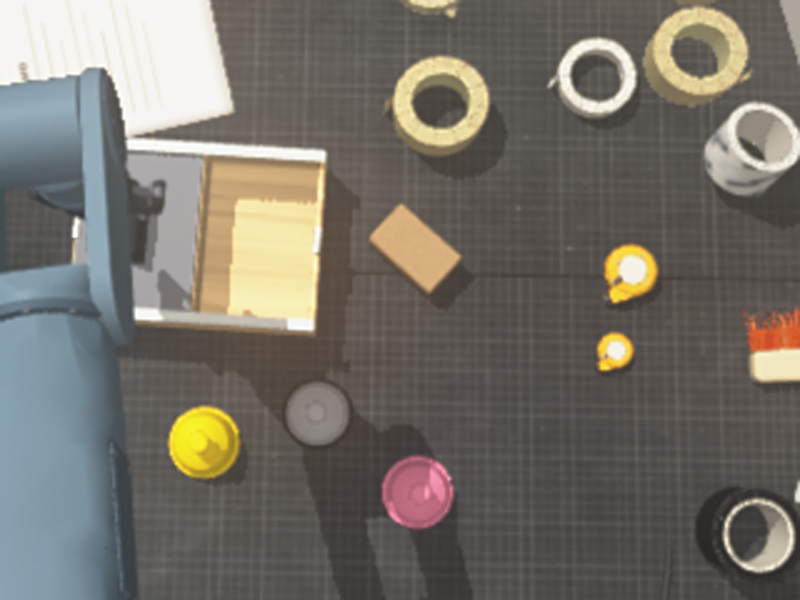

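The cover is home: its edge is flush at both ends and the divider is uncovered at (445,70). The cork is next.

>>> step_arm --plan '[[[0.331,0.004,-0.017],[0,0,-52.4]],[[0.331,0.004,-0.017],[0,0,-52.4]],[[0.331,0.004,-0.017],[0,0,-52.4]],[[0.331,0.004,-0.017],[0,0,-52.4]],[[0.331,0.004,-0.017],[0,0,-52.4]]]' --fingers 100

```text
time_s: 32.15
eef_pos: [0.6174, -0.0217, 0.1786]
eef_rot: [-0.0, 0.903, -0.43, -0.0]
wrist_force: [1.2, -0.5, 0.4]
opening: 1.001
```

```bash
python3 - <<'E'
from h import *
mv(0.6165,-0.10,0.19,-40)
E
```

```text
t 32.15 at [ 0.6174 -0.0217  0.1786] MOVE [0.0601, 0.0501, -0.0114] [-0.0, 0.0, -10.9] F [ 1.2 -0.5  0.4] open 1.001 q6 0.66 -> 0.54
```

>>> step_arm --plan '[[[0.06,0.05,-0.011],[0,0,-10.9]],[[0.06,0.05,-0.011],[0,0,-10.9]],[[0.06,0.05,-0.011],[0,0,-10.9]],[[0.06,0.05,-0.011],[0,0,-10.9]],[[0.06,0.05,-0.011],[0,0,-10.9]]]'

```text
time_s: 32.65
eef_pos: [0.6162, -0.0972, 0.1891]
eef_rot: [-0.0, 0.939, -0.345, -0.001]
wrist_force: [-0.6, 0.1, 0.6]
opening: 1.002
```

```bash
python3 - <<'E'
from h import *
cal,o,im=look('w21')
mv(0.6165,-0.11,0.19,-40)
E
```

```text
t 32.7 at [ 0.6162 -0.0969  0.1891] MOVE [0.0086, 0.0098, -0.0009] [-0.0, 0.1, -0.3] F [-0.4  0.4 -0.7] open 1.001 q6 0.36 -> 0.52
```

View pics/w21.png

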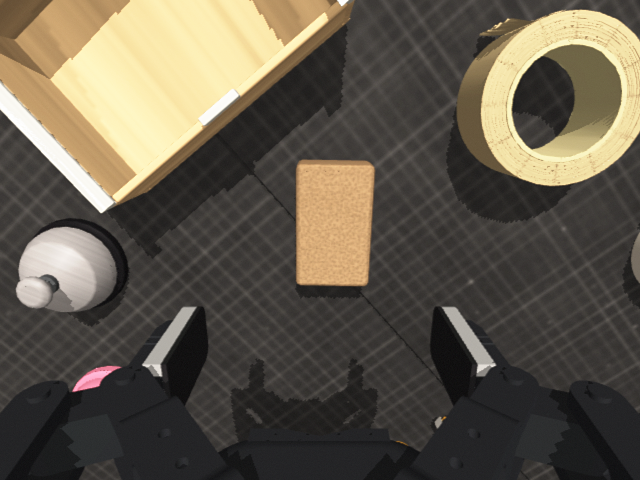

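Cork top corners are (297,166), (374,166), (297,284) and (369,285).

```bash
python3 - <<'E'
from h import *
cal=viewer.get_calibration('wrist')
m1,a1=seg('L',(297,168),(297,284),.034,cal); m2,a2=seg('R',(374,168),(369,285),.034,cal)
m3,a3=seg('short',(297,284),(369,285),.034,cal)
m=(m1+m2)/2; print(m,(a1+a2)/2)
mv(m[0],m[1],.013,(a1+a2)/2+90)
E
```

```text
L [ 0.5969 -0.0934  0.034 ] 0.0946 -131.3
R [ 0.6411 -0.1315  0.034 ] 0.0955 -130.3
short [ 0.588  -0.1485  0.034 ] 0.0591 -41.2
[ 0.61900717 -0.11245949  0.034     ] -130.78103128556097
t 32.7 at [ 0.6162 -0.0969  0.1891] MOVE [0.0123, 0.0101, 0.1761] [-0.0, 0.1, 0.5] F [-0.4  0.4 -0.7] open 1.001 q6 0.36 -> 0.53
```

>>> step_arm --plan '[[[0.012,0.01,0.02],[0,0,0.5]],[[0.012,0.01,0.07],[0,0,0.5]],[[0.012,0.01,0.12],[0,0,0.5]],[[0.012,0.01,0.155],[0,0,0.5]],[[0.012,0.01,0.17],[0,0,0.5]]]'

```text
time_s: 33.2
eef_pos: [0.6161, -0.1112, 0.015]
eef_rot: [-0.0, 0.937, -0.348, -0.004]
wrist_force: [-0.2, -0.4, -0.7]
opening: 0.999
```

>>> step_arm --plan '[[[0,0,0.004],[0,0,0]],[[0,0,0.006],[0,0,0]],[[0,0,0.006],[0,0,0]]]'

```text
time_s: 33.5
eef_pos: [0.6208, -0.1142, 0.0156]
eef_rot: [0.0, 0.937, -0.349, 0.002]
wrist_force: [0.0, -0.3, 0.8]
opening: 0.999
```

>>> step_arm --plan '[[[0,0,0],[0,0,0]],[[0,0,0],[0,0,0]],[[0,0,0],[0,0,0]],[[0,0,0],[0,0,0]],[[0,0,0],[0,0,0]]]' --fingers 0

```text
time_s: 34.0
eef_pos: [0.6205, -0.1145, 0.0155]
eef_rot: [-0.0, 0.937, -0.349, 0.002]
wrist_force: [-0.8, -0.4, 5.9]
opening: 0.686
```

>>> step_arm --plan '[[[0,0,-0.03],[0,0,0]],[[0,0,-0.08],[0,0,0]],[[0,0,-0.13],[0,0,0]],[[0,0,-0.16],[0,0,0]],[[0,0,-0.16],[0,0,0]]]'

```text
time_s: 34.5
eef_pos: [0.6226, -0.1152, 0.1807]
eef_rot: [0.0, 0.937, -0.349, 0.006]
wrist_force: [-0.1, 0.3, 0.4]
opening: 0.691
```

```bash
python3 - <<'E'
from h import *
cal,o,im=look('w22')
mv(0.593,0.075,0.17,-2.5)
E
```

```text
t 34.55 at [ 0.6209 -0.1146  0.1773] MOVE [-0.1452, -0.1252, 0.0066] [-0.0, -0.4, -38.4] F [ 0.8 -0.1 -0.3] open 0.693 q6 0.34 -> 0.17
```

View pics/w22.png

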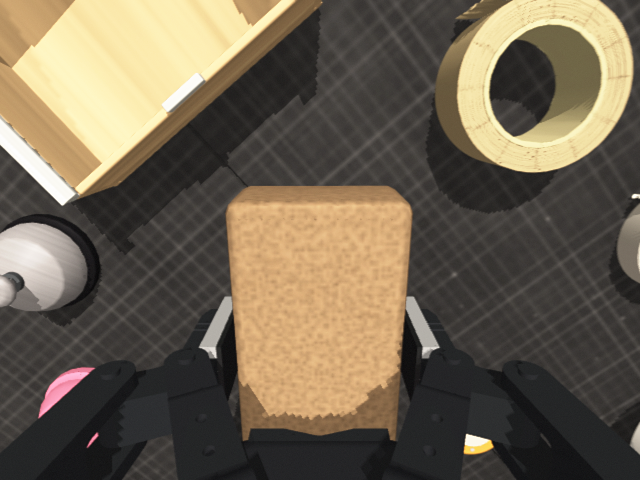

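>>> step_arm --plan '[[[-0.145,-0.125,0.0],[0,0,-38.4]],[[-0.145,-0.125,0.0],[0,0,-38.4]],[[-0.145,-0.125,0.0],[0,0,-38.4]],[[-0.145,-0.125,0.0],[0,0,-38.4]],[[-0.145,-0.125,0.0],[0,0,-38.4]]]'

```text
time_s: 35.05
eef_pos: [0.5884, 0.0808, 0.1714]
eef_rot: [-0.001, 1.0, -0.016, -0.002]
wrist_force: [-0.1, -0.4, 0.3]
opening: 0.688
```

>>> step_arm --plan '[[[0,0,0],[0,0,0]],[[0,0,0],[0,0,0]]]'

```text
time_s: 35.25
eef_pos: [0.5905, 0.0752, 0.1723]
eef_rot: [0.0, 1.0, -0.022, -0.001]
wrist_force: [0.3, -0.7, -1.3]
opening: 0.689
```

```bash
python3 - <<'E'
from h import *
cal,o,im=look('w23')
mv(0.593,0.075,0.023,-2.5)
E
```

```text
t 35.3 at [0.5908 0.0748 0.1725] MOVE [0.0025, -0.0003, 0.1495] [0.0, 0.1, -0.1] F [ 0.2  0.2 -0.9] open 0.689 q6 -0.03 -> 0.17
```

View pics/w23.png

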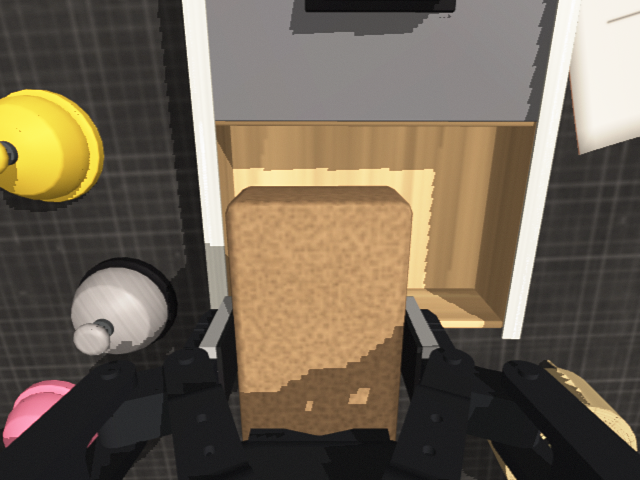

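>>> step_arm --plan '[[[0.002,0,0.04],[0,0,0]],[[0.002,0,0.08],[0,0,0]],[[0.002,0,0.115],[0,0,0]],[[0.002,0,0.135],[0,0,0]],[[0.002,0,0.142],[0,0,0]]]'

```text
time_s: 35.8
eef_pos: [0.591, 0.0743, 0.0282]
eef_rot: [-0.0, 1.0, -0.023, -0.003]
wrist_force: [-0.1, -0.1, -0.6]
opening: 0.692
```

>>> step_arm --plan '[[[0,0,0.003],[0,0,0]],[[0,0,0.005],[0,0,0]],[[0,0,0.007],[0,0,0]],[[0,0,0.007],[0,0,0]]]'

```text
time_s: 36.2
eef_pos: [0.5939, 0.0753, 0.0255]
eef_rot: [0.0, 1.0, -0.021, 0.001]
wrist_force: [0.0, -0.1, -0.2]
opening: 0.687
```

>>> step_arm --plan '[[[0,0,0.002],[0,0,0]],[[0,0,0.004],[0,0,0]],[[0,0,0.004],[0,0,0]]]'

```text
time_s: 36.5
eef_pos: [0.5933, 0.0755, 0.0206]
eef_rot: [-0.0, 1.0, -0.021, 0.0]
wrist_force: [0.4, -0.9, 0.4]
opening: 0.689
```

>>> step_arm --plan '[[[0,0,0],[0,0,0]],[[0,0,0],[0,0,0]],[[0,0,0],[0,0,0]],[[0,0,-0.02],[0,0,0]],[[0,0,-0.06],[0,0,0]]]' --fingers 90

```text
time_s: 37.0
eef_pos: [0.59, 0.0756, 0.0777]
eef_rot: [-0.0, 1.0, -0.021, -0.004]
wrist_force: [-0.6, -0.1, -0.3]
opening: 0.901
```

>>> step_arm --plan '[[[0,0,-0.05],[0,0,0]],[[0,0,-0.09],[0,0,0]],[[0,0,-0.1],[0,0,0]]]'

```text
time_s: 37.3
eef_pos: [0.596, 0.0754, 0.1865]
eef_rot: [0.0, 1.0, -0.021, 0.004]
wrist_force: [0.4, -1.2, 0.9]
opening: 0.899
```

```bash
python3 - <<'E'
from h import *
cal,o,im=look('w24')
snap('top','top24')
a=cv2.imread('pics/top24.png'); cv2.imwrite('pics/top24c.png',cv2.resize(a[130:370,180:500],None,fx=2.5,fy=2.5,interpolation=cv2.INTER_CUBIC))
mv(0.59,-0.35,0.19,20)
E
```

```text
t 37.4 at [0.5943 0.0754 0.1828] MOVE [0.0138, 0.4252, -0.007] [0.1, -0.2, -22.4] F [ 0.4 -0.5  0.5] open 0.903 q6 -0.03 -> -0.88
```

View pics/w24.png

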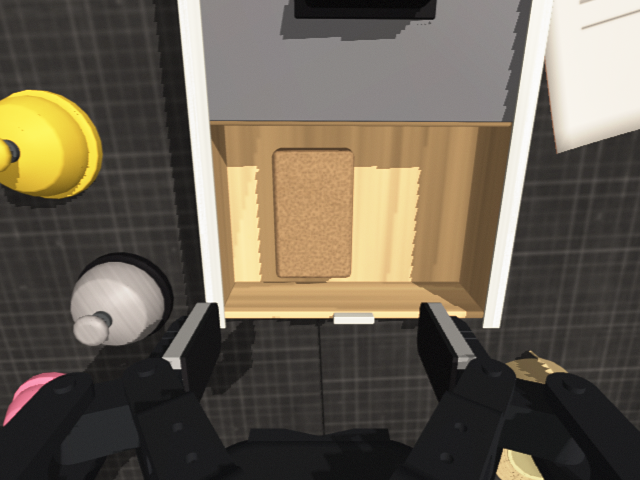

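View pics/top24c.png

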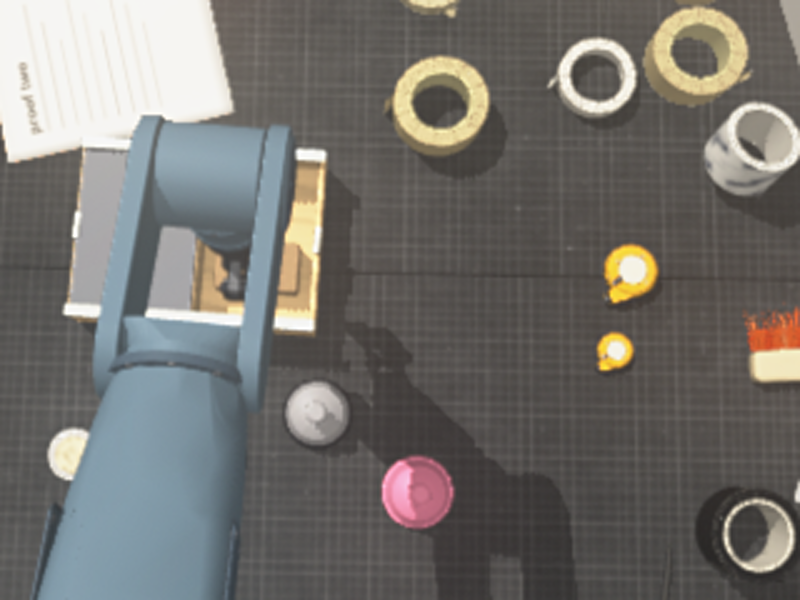

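```bash
python3 - <<'E'
from h import *
mv(0.59,-0.35,0.19,55)
E
```

```text
t 37.4 at [0.5943 0.0754 0.1828] MOVE [0.0138, 0.4252, -0.007] [0.1, -0.2, -57.4] F [ 0.4 -0.5  0.5] open 0.903 q6 -0.03 -> -1.5
```

>>> step_arm --plan '[[[0.014,0.425,-0.007],[0,0,-57.4]],[[0.014,0.425,-0.007],[0,0,-57.4]],[[0.014,0.425,-0.007],[0,0,-57.4]],[[0.014,0.425,-0.007],[0,0,-57.4]],[[0.014,0.425,-0.007],[0,0,-57.4]]]' --fingers 100

```text
time_s: 37.9
eef_pos: [0.5894, -0.1626, 0.1814]
eef_rot: [-0.002, 0.944, 0.331, -0.002]
wrist_force: [-0.1, 0.3, -0.6]
opening: 0.996
```

```bash
python3 - <<'E'
from h import *
mv(0.585,-0.34,0.19,55)
E
```

```text
t 37.9 at [ 0.5894 -0.1626  0.1814] MOVE [-0.1143, 0.1358, -0.009] [-0.3, 0.1, -16.4] F [-0.1  0.3 -0.6] open 0.996 q6 -1.14 -> -1.49
```

>>> step_arm --plan '[[[-0.114,0.136,-0.009],[0,0,-16.4]],[[-0.114,0.136,-0.009],[0,0,-16.4]],[[-0.114,0.136,-0.009],[0,0,-16.4]],[[-0.114,0.136,-0.009],[0,0,-16.4]],[[-0.114,0.136,-0.009],[0,0,-16.4]]]'

```text
time_s: 38.4
eef_pos: [0.5838, -0.3427, 0.1902]
eef_rot: [-0.001, 0.889, 0.457, -0.001]
wrist_force: [0.4, 1.3, -0.9]
opening: 1.003
```

>>> step_arm --plan '[[[0,0,0],[0,0,0]],[[0,0,0],[0,0,0]]]'

```text
time_s: 38.6
eef_pos: [0.5855, -0.3371, 0.1915]
eef_rot: [-0.002, 0.888, 0.46, -0.0]
wrist_force: [-0.1, -0.9, -1.2]
opening: 1.001
```

```bash
python3 - <<'E'
from h import *
cal,o,im=look('w25')
mv(0.597,-0.37,0.19,55)
E
```

```text
t 38.65 at [ 0.5858 -0.337   0.192 ] MOVE [-0.0205, 0.0282, 0.002] [-0.1, -0.0, -0.2] F [ 0.3  1.3 -0.6] open 0.999 q6 -1.65 -> -1.51
```

View pics/w25.png

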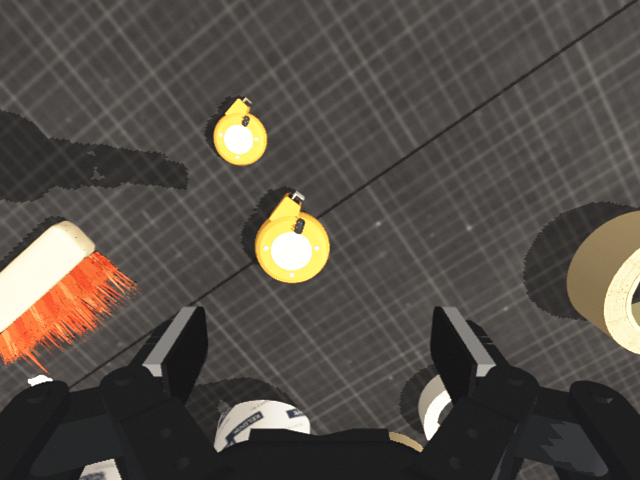

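```bash
python3 - <<'E'
from h import *
cal=viewer.get_calibration('wrist')
seg('width',(256,247),(330,247),.013,cal); m,a=seg('vert',(293,210),(293,283),.013,cal)
seg('small',(214,139),(267,139),.010,cal)
h=wz((297,196),.01,cal); c=wz((293,247),.02,cal); print(h,c,wz((292,250),.025,cal),np.degrees(np.arctan2(*(h-c)[[1,0]])))
mv(c[0],c[1],.013,55)
E
```

```text
width [ 0.5994 -0.3743  0.013 ] 0.0637 54.8
vert [ 0.5998 -0.3746  0.013 ] 0.0666 -36.4
small [ 0.5025 -0.3551  0.01  ] 0.0422 54.8
[ 0.56577482 -0.34563506  0.01      ] [ 0.59763909 -0.37248012  0.02      ] [ 0.59805257 -0.37342432  0.025     ] 139.8864656997913
t 38.65 at [ 0.5858 -0.337   0.192 ] MOVE [-0.0223, 0.0306, 0.179] [-0.1, -0.0, -0.2] F [ 0.3  1.3 -0.6] open 0.999 q6 -1.65 -> -1.52
```

>>> step_arm --plan '[[[-0.022,0.032,0.02],[0,0,5]],[[-0.022,0.032,0.07],[0,0,5]],[[-0.022,0.032,0.12],[0,0,5]],[[-0.022,0.032,0.16],[0,0,5]],[[-0.022,0.032,0.173],[0,0,5]]]'

```text
time_s: 39.15
eef_pos: [0.5966, -0.371, 0.0144]
eef_rot: [-0.005, 0.907, 0.421, -0.002]
wrist_force: [-0.2, 0.2, -1.4]
opening: 1.0
```

>>> step_arm --plan '[[[0,0,0.004],[0,0,0]],[[0,0,0.006],[0,0,0]],[[0,0,0.006],[0,0,0]]]'

```text
time_s: 39.45
eef_pos: [0.6011, -0.3764, 0.0173]
eef_rot: [0.002, 0.907, 0.42, 0.001]
wrist_force: [-0.3, 0.0, -0.4]
opening: 1.001
```

>>> step_arm --plan '[[[0,0,0],[0,0,0]],[[0,0,0],[0,0,0]],[[0,0,0],[0,0,0]],[[0,0,0],[0,0,0]],[[0,0,0],[0,0,0]]]' --fingers 0

```text
time_s: 39.95
eef_pos: [0.6008, -0.3766, 0.0173]
eef_rot: [0.002, 0.907, 0.42, 0.001]
wrist_force: [-0.4, 1.1, 7.4]
opening: 0.711
```

>>> step_arm --plan '[[[0,0,-0.03],[0,0,0]],[[0,0,-0.08],[0,0,0]],[[0,0,-0.13],[0,0,0]],[[0,0,-0.16],[0,0,0]],[[0,0,-0.16],[0,0,0]]]'

```text
time_s: 40.45
eef_pos: [0.6023, -0.378, 0.183]
eef_rot: [0.006, 0.907, 0.42, 0.003]
wrist_force: [0.6, -0.4, -0.6]
opening: 0.711
```

```bash
python3 - <<'E'
from h import *
cal,o,im=look('w26')
mv(0.678,0.072,0.18,87.5)
E
```

```text
t 40.5 at [ 0.601  -0.3768  0.1791] MOVE [0.3921, -0.2315, -0.0027] [0.4, 0.2, -37.8] F [-0.3 -0.6 -1.4] open 0.712 q6 -1.59 -> -1.42
```

View pics/w26.png

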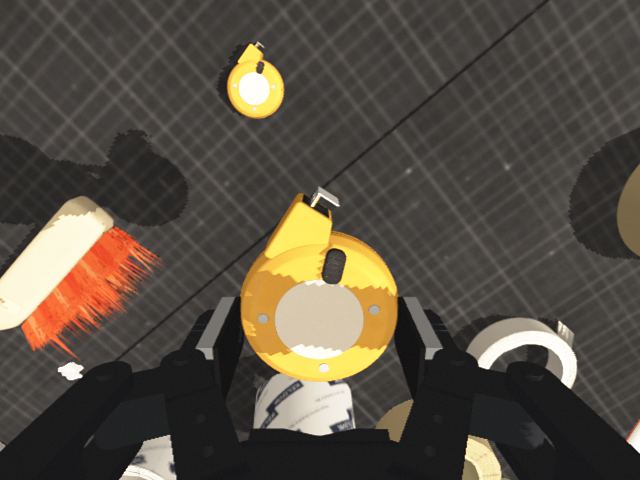

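>>> step_arm --plan '[[[0.392,-0.231,-0.003],[0,0,-37.8]],[[0.392,-0.231,-0.003],[0,0,-37.8]],[[0.392,-0.231,-0.003],[0,0,-37.8]],[[0.392,-0.231,-0.003],[0,0,-37.8]],[[0.392,-0.231,-0.003],[0,0,-37.8]]]'

```text
time_s: 41.0
eef_pos: [0.6408, -0.1268, 0.1741]
eef_rot: [-0.001, 0.721, 0.693, -0.001]
wrist_force: [0.4, 0.1, -1.1]
opening: 0.708
```

```bash
python3 - <<'E'
from h import *
mv(0.678,0.072,0.17,87.5)
E
```

```text
t 41.0 at [ 0.6408 -0.1268  0.1741] MOVE [0.2001, 0.0294, 0.0042] [-0.2, -0.1, 0.3] F [ 0.4  0.1 -1.1] open 0.708 q6 -1.91 -> -1.42
```

>>> step_arm --plan '[[[0.2,0.029,0.004],[0,0,0]],[[0.2,0.029,0.004],[0,0,0]],[[0.2,0.029,0.004],[0,0,0]],[[0.2,0.029,0.004],[0,0,0]],[[0.2,0.029,0.004],[0,0,0]]]'

```text
time_s: 41.5
eef_pos: [0.6784, 0.0763, 0.1698]
eef_rot: [-0.002, 0.72, 0.694, -0.0]
wrist_force: [-1.0, -0.2, -0.5]
opening: 0.707
```

>>> step_arm --plan '[[[0,0,0],[0,0,0]],[[0,0,0],[0,0,0]]]'

```text
time_s: 41.7
eef_pos: [0.6789, 0.0685, 0.1708]
eef_rot: [-0.001, 0.723, 0.691, -0.001]
wrist_force: [-0.5, 0.6, -0.4]
opening: 0.709
```

```bash
python3 - <<'E'
from h import *
cal,o,im=look('w27')
mv(0.676,0.072,0.025,87.5)
E
```

```text
t 41.75 at [0.6791 0.0679 0.1711] MOVE [0.004, -0.003, 0.1461] [-0.1, 0.0, -0.1] F [-0.2  0.3 -0.9] open 0.709 q6 -1.6 -> -1.42
```

View pics/w27.png

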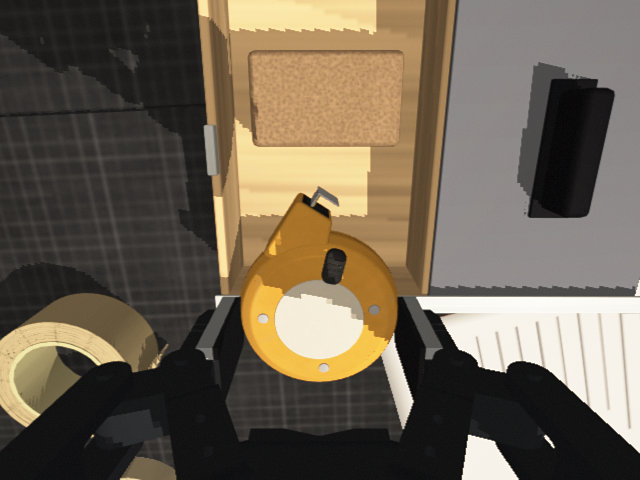

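>>> step_arm --plan '[[[0.004,-0.002,0.03],[0,0,0]],[[0.004,-0.002,0.075],[0,0,0]],[[0.004,-0.002,0.11],[0,0,0]],[[0.004,-0.002,0.13],[0,0,0]],[[0.004,-0.002,0.138],[0,0,0]]]'

```text
time_s: 42.25
eef_pos: [0.6755, 0.0716, 0.0307]
eef_rot: [-0.002, 0.723, 0.691, -0.002]
wrist_force: [-0.5, 0.2, -0.8]
opening: 0.711
```

>>> step_arm --plan '[[[0,0,0.003],[0,0,0]],[[0,0,0.006],[0,0,0]],[[0,0,0.008],[0,0,0]],[[0,0,0.008],[0,0,0]]]'

```text
time_s: 42.65
eef_pos: [0.6785, 0.0734, 0.0272]
eef_rot: [0.001, 0.722, 0.691, 0.001]
wrist_force: [1.0, 0.6, 0.1]
opening: 0.705
```

>>> step_arm --plan '[[[0,0,0.002],[0,0,0]],[[0,0,0.004],[0,0,0]],[[0,0,0.004],[0,0,0]]]'

```text
time_s: 42.95
eef_pos: [0.6781, 0.0737, 0.0224]
eef_rot: [0.0, 0.722, 0.692, 0.0]
wrist_force: [0.9, 0.0, -0.0]
opening: 0.711
```

>>> step_arm --plan '[[[0,0,0],[0,0,0]],[[0,0,0],[0,0,0]],[[0,0,0],[0,0,0]],[[0,0,-0.02],[0,0,0]],[[0,0,-0.06],[0,0,0]]]' --fingers 88

```text
time_s: 43.45
eef_pos: [0.6746, 0.0737, 0.0785]
eef_rot: [-0.003, 0.722, 0.691, -0.003]
wrist_force: [0.1, 0.1, -0.0]
opening: 0.882
```

>>> step_arm --plan '[[[0,0.0,-0.05],[0,0,0]],[[0,-0.02,-0.1],[0,0,0]],[[0,-0.05,-0.13],[0,0,0]],[[0,-0.05,-0.13],[0,0,0]]]'

```text
time_s: 43.85
eef_pos: [0.6286, 0.0762, 0.2192]
eef_rot: [0.003, 0.722, 0.692, 0.003]
wrist_force: [0.4, -0.4, 1.0]
opening: 0.879
```

```bash
python3 - <<'E'
from h import *
cal,o,im=look('w28')
mv(0.4215,0.0,0.2,0)
E
```

```text
t 43.9 at [0.6285 0.076  0.2161] MOVE [-0.0849, -0.2037, 0.0149] [0.3, -0.3, 87.5] F [ 0.3  0.3 -0.3] open 0.884 q6 -1.59 -> -0.0
```

View pics/w28.png

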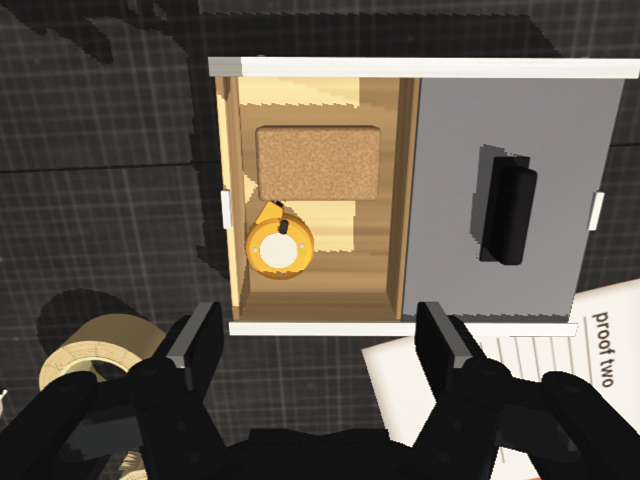

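The tape lies at (280,247), close to the -y wall, so I'll check its offset within the bay.

```bash
python3 - <<'E'
from h import *
cal=viewer.get_calibration('wrist')
c=np.array([.6255,.145]); ux=np.array([np.cos(-.044),np.sin(-.044)]); uy=np.array([-ux[1],ux[0]]); tb=c-.0705*uy
for n,uv,z in [('tape c',(280,246),.028),('tape L',(246,247),.018),('tape R',(315,247),.018),('cork c',(318,163),.039),('wall-y rim outer',(224,200),.06),('divider',(411,200),.06),('rail near in',(320,76),.073),('rail far in',(320,323),.073),('floor -y',(244,270),.005)]:
    p=wz(uv,z,cal)[:2]; print(n,p.round(4),'bay',((p-tb)@ux).round(4),((p-tb)@uy).round(4))
E
```

```text
tape c [0.6634 0.0395] bay 0.0425 -0.0332
tape L [0.6665 0.0072] bay 0.047 -0.0654
tape R [0.6692 0.0701] bay 0.047 -0.0024
cork c [0.5906 0.0764] bay -0.0319 0.0005
wall-y rim outer [0.6128 0.0033] bay -0.0065 -0.0717
divider [0.6191 0.1466] bay -0.0065 0.0719
rail near in [0.5288 0.0806] bay -0.0938 0.0019
rail far in [0.7154 0.0726] bay 0.093 0.0021
floor -y [ 0.6946 -0.    ] bay 0.0754 -0.0713
```

The tape is inside at (+43, -33) mm in the bay and flat, and the cork is at (-32, 0), so both are within limits. No snips are present. Next is the bell.

>>> step_arm --plan '[[[-0.085,-0.204,0.015],[0,0,0]],[[-0.085,-0.204,0.015],[0,0,0]],[[-0.085,-0.204,0.015],[0,0,0]],[[-0.085,-0.204,0.015],[0,0,0]],[[-0.085,-0.204,0.015],[0,0,0]]]' --fingers 0

```text
time_s: 44.4
eef_pos: [0.4162, -0.0004, 0.1946]
eef_rot: [-0.002, 0.723, 0.691, -0.002]
wrist_force: [0.6, 0.5, 0.2]
opening: 0.021
```

>>> step_arm --plan '[[[0,0,0],[0,0,0]],[[0,0,0],[0,0,0]],[[0,0,0],[0,0,0]]]'

```text
time_s: 44.7
eef_pos: [0.4213, -0.0003, 0.197]
eef_rot: [0.0, 0.722, 0.692, 0.0]
wrist_force: [0.4, 0.1, 0.2]
opening: 0.003
```

```bash
python3 - <<'E'
from h import *
cal,o,im=look('w29')
print([(d['score'],d['extent']) for d in nets.boxes_of('plunger_top','wrist')])
mv(0.4215,0.0,0.2,87.5)
print(w2px(cal,[*o['eef_pos'][:2],.065]))
E
```

```text
[(0.84, [305.5, 202.7, 338.4, 240.7]), (0.64, [111.4, 78.0, 154.0, 119.0]), (0.62, [492.6, 146.6, 533.9, 183.5])]
t 44.8 at [ 4.212e-01 -1.000e-04  1.970e-01] MOVE [0.0001, 0.0003, -0.003] [-0.0, -0.0, 0.0] F [ 0.6 -0.6  0.2] open 0.001 q6 -1.81 -> -1.53
[319.52954641 225.83517934]
```

View pics/w29.png

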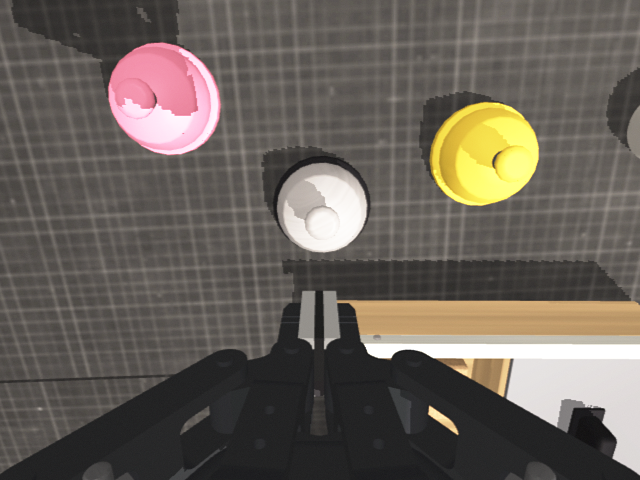

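>>> step_arm --plan '[[[0.001,-0.001,0.04],[0,0,0]],[[0.001,-0.001,0.08],[0,0,0]],[[0.001,-0.001,0.105],[0,0,0]],[[0.001,-0.001,0.115],[0,0,0]],[[0.001,-0.001,0.115],[0,0,0]]]'

```text
time_s: 45.3
eef_pos: [0.4188, 0.0012, 0.0809]
eef_rot: [-0.001, 0.722, 0.692, -0.001]
wrist_force: [0.5, 0.4, 0.7]
opening: 0.0
```

>>> step_arm --plan '[[[0,0,0.004],[0,0,0]],[[0,0,0.008],[0,0,0]],[[0,0,0.012],[0,0,0]],[[0,0,0.014],[0,0,0]],[[0,0,0.014],[0,0,0]]]'

```text
time_s: 45.8
eef_pos: [0.4204, 0.0005, 0.0687]
eef_rot: [0.001, 0.722, 0.691, 0.001]
wrist_force: [2.2, 0.5, 3.1]
opening: 0.001
```

>>> step_arm --plan '[[[0,0,0.002],[0,0,0]],[[0,0,0.004],[0,0,0]],[[0,0,0.006],[0,0,0]],[[0,0,0.007],[0,0,0]],[[0,0,0.007],[0,0,0]]]'

```text
time_s: 46.3
eef_pos: [0.4207, 0.0004, 0.0643]
eef_rot: [0.001, 0.722, 0.692, 0.0]
wrist_force: [-10.8, 2.7, 41.7]
opening: -0.003
```

>>> step_arm --plan '[[[0,0,-0.01],[0,0,0]],[[0,0,-0.04],[0,0,0]],[[0,0,-0.09],[0,0,0]],[[0,-0.04,-0.14],[0,0,0]],[[0,-0.08,-0.16],[0,0,0]]]'

```text
time_s: 46.8
eef_pos: [0.3461, 0.0038, 0.2192]
eef_rot: [0.001, 0.722, 0.692, 0.0]
wrist_force: [-1.3, -0.8, 1.3]
opening: -0.002
```

>>> step_arm --plan '[[[0.2,-0.05,0],[0,0,0]],[[0.2,-0.05,0],[0,0,0]],[[0.2,-0.05,0],[0,0,0]],[[0.2,-0.05,0],[0,0,0]],[[0.2,-0.05,0],[0,0,0]]]'

```text
time_s: 47.3
eef_pos: [0.3016, 0.2102, 0.2163]
eef_rot: [-0.001, 0.72, 0.694, -0.001]
wrist_force: [-0.0, -0.2, -0.1]
opening: -0.002
```

```bash
python3 - <<'E'
from h import *
print(telemetry.get_obs()['time_s'],telemetry.get_obs()['eef_pos'],telemetry.get_obs()['dq'].round(3))
for c in ('scene','top'): snap(c,c+'30')
a=cv2.imread('pics/top30.png'); cv2.imwrite('pics/top30c.png',cv2.resize(a[130:370,180:500],None,fx=2.5,fy=2.5,interpolation=cv2.INTER_CUBIC))
a=cv2.imread('pics/scene30.png'); cv2.imwrite('pics/scene30c.png',cv2.resize(a[180:390,140:500],None,fx=2.2,fy=2.2,interpolation=cv2.INTER_CUBIC))
E
```

```text
47.3 [0.30164441 0.21019668 0.21626154] [ 0.067  0.062 -0.035 -0.049 -0.009  0.068]
```

View pics/top30c.png

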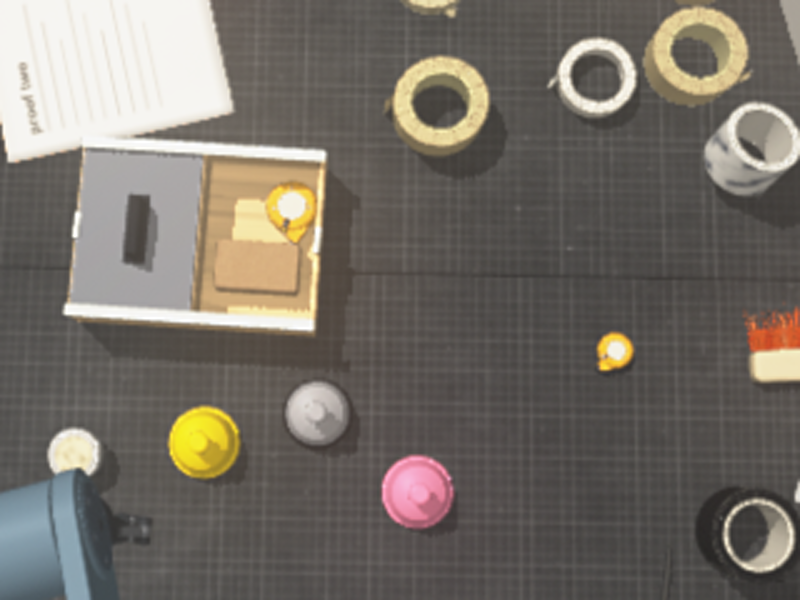

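View pics/scene30c.png

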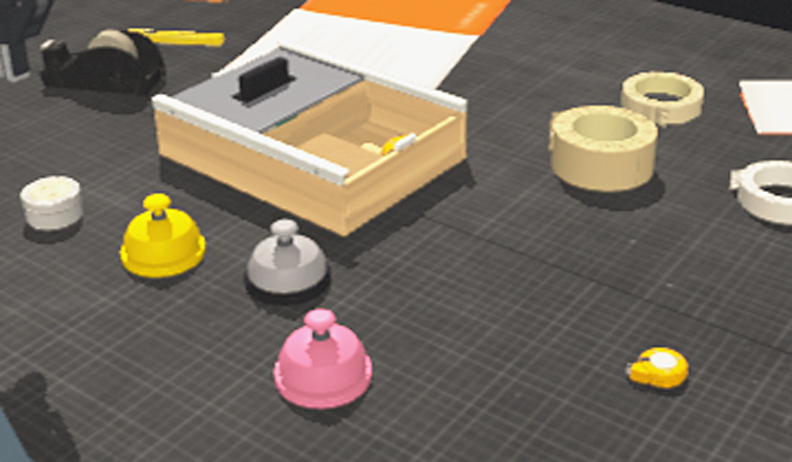

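```bash
python3 - <<'E'
from h import *
a=cv2.imread('pics/scene30.png'); cv2.imwrite('pics/z1.png',cv2.resize(a[200:290,205:360],None,fx=5,fy=5,interpolation=cv2.INTER_NEAREST))
a=cv2.imread('pics/top30.png'); cv2.imwrite('pics/z2.png',cv2.resize(a[180:270,200:320],None,fx=6,fy=6,interpolation=cv2.INTER_NEAREST))
E
```

```text
(no output)
```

View pics/z1.png

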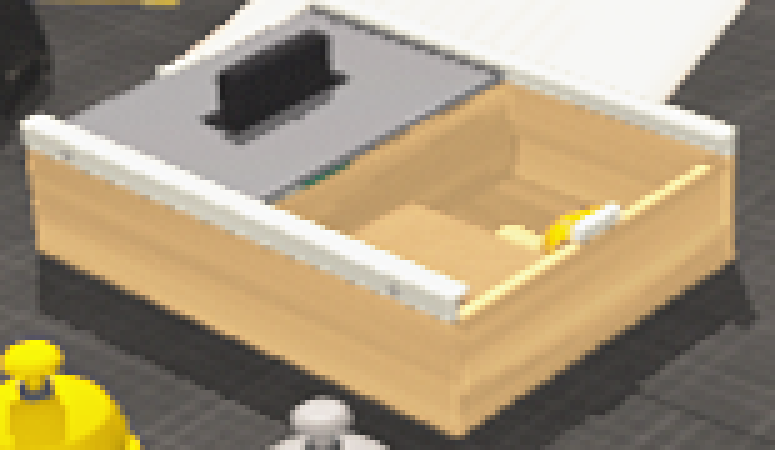

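View pics/z2.png

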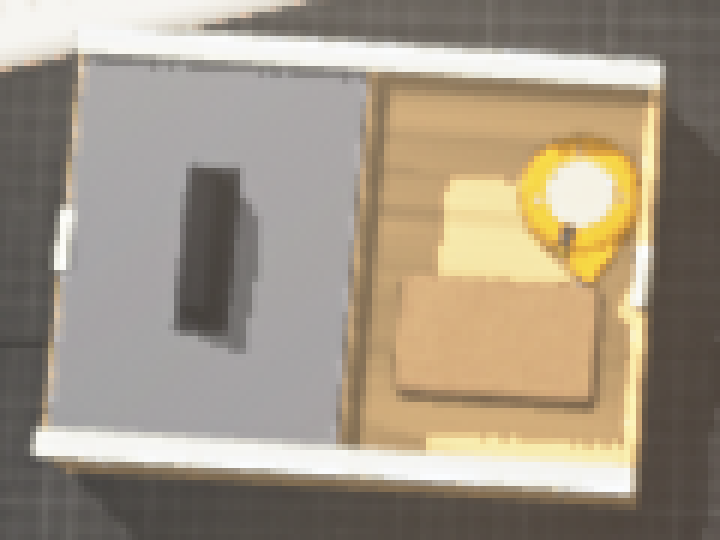

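```bash
python3 - <<'E'
from h import *
cal=viewer.get_calibration('scene')
c=np.array([.6255,.145]); ux=np.array([np.cos(-.044),np.sin(-.044)]); uy=np.array([-ux[1],ux[0]])
for u,v in [(266,236.5),(270,235.6),(274,233.5)]:
  for z in (.0605,.04,.025,.017,.011,.005):
    p=px2w(cal,(u,v),z)[:2]; print((u,v),z,((p-c)@ux).round(3),((p-c-.0705*uy)@uy).round(3))
E
```

```text
(266, 236.5) 0.0605 -0.048 -0.068
(266, 236.5) 0.04 -0.02 -0.04
(266, 236.5) 0.025 0.0 -0.019
(266, 236.5) 0.017 0.011 -0.007
(266, 236.5) 0.011 0.019 0.001
(266, 236.5) 0.005 0.027 0.009
(270, 235.6) 0.0605 -0.038 -0.073
(270, 235.6) 0.04 -0.01 -0.044
(270, 235.6) 0.025 0.01 -0.023
(270, 235.6) 0.017 0.021 -0.012
(270, 235.6) 0.011 0.029 -0.004
(270, 235.6) 0.005 0.038 0.005
(274, 233.5) 0.0605 -0.024 -0.073
(274, 233.5) 0.04 0.005 -0.044
(274, 233.5) 0.025 0.025 -0.023
(274, 233.5) 0.017 0.036 -0.012
(274, 233.5) 0.011 0.045 -0.004
(274, 233.5) 0.005 0.053 0.004
```

Everything checks out. The green glint by the divider is the marker cap seen through the slit above it: the ray meets the pen bay floor where the cap lies. The arm is clear of everything.

>>> step_arm --plan '[[[0,0,0],[0,0,0]],[[0,0,0],[0,0,0]],[[0,0,0],[0,0,0]],[[0,0,0],[0,0,0]]]'

```text
time_s: 47.8
eef_pos: [0.3053, 0.205, 0.2169]
eef_rot: [0.0, 0.723, 0.691, -0.0]
wrist_force: [0.2, 0.0, -0.8]
opening: 0.0
```

```bash
python3 - <<'E'
from h import *
print(ticket.hand_in(), telemetry.get_obs()['time_s'])
E
```

```text
the job is handed in; nothing more can be done
the job is handed in; nothing more can be done
```

The job is handed in at about 48 s of the 210 s allowed; no verdict is given. I slid the cover back to its far stop and put the silver pen, green marker and black marker in the pen compartment. I then closed the cover fully, put the cork block and the larger tape measure (63.7 mm measured) in the tool compartment, and pressed and released the steel bell.

- **Cover:** it travelled about 141 mm and met its home stop at 11 N. The last pictures show it flush over the pens.
- **Pens:** all three were seen lying in the compartment before I closed the cover, and they can't be seen directly now. A green glint through the slit above the divider matches where the green cap lies.
- **Tools:** the cork is at about (-32, 0) mm and the tape measure at about (+43, -33) mm from the compartment centre, both flat and below the rim. The tape measure ended up nearer the -y wall than where I set it down. I don't know why, but it is well inside the limits.
- **Bell:** I pressed the plunger until the wrist force reached 41.7 N, which I took as the stop. It is up again in the last picture.
- **Snips:** none were visible on the table.
- **Bystanders:** the tin and the tape roll look unmoved.

**What went less smoothly**
- **Force spikes:** the wrist force spiked to 79 N at the cover's far stop, and to 44 N when the fingers touched the table by the black marker.
- **Second green marker:** one far to the side turned out to be scenery; the fingers closed right through it and it stayed where it was.

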